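# Load the alarmed display tray and set its alarm

### The arm

A 6-joint arm with a two-finger parallel gripper is mounted at the origin on the work surface. World frame = base frame: x ahead of the robot, y to its left, z up, the work surface at z = 0. Lengths are in mm, angles in rad, forces in N, time in s.
With the tool pointing down it reaches from about 350 to 875 mm from the base axis. Payload 4.2 kg.
Tool frame: the origin (TCP) lies midway between the tips of the shut fingers; the grasp point (between the pads) lies 19 mm behind it; z points along the fingers, y is the direction in which the jaws open and shut (so a half turn about z gives the same grasp; the last joint's range is limited). The gripper opens to 85 mm and grips with 20 to 120 N. Pads are 22 mm wide; open, the fingers measure 114 mm over their backs; the gripper's body (76 mm by 85 mm) begins 54 mm behind the grasp point. The pads swing forward as they close: fully open they stand 13 mm farther back than shut.
Start: joints at [1.454, 0.385, 0.008, 0, -1.194, -0.259], TCP at [229.352, 581.375, 231.312] pointing down, gripper open.
Joint ranges: [-3.14, 3.14], [-1.21, 2.06], [-1.07, 1.41], [-3.16, 2.05], [-2.99, -0.16], [-3.1, 3.1]. Speed limits (rad/s): [2.79, 2.79, 3.14, 3.14, 3.14, 3.14].

### API

Orientations are given as a unit quaternion [x, y, z, w].
In Python, from bench import readout, optics, workorder, nets gives the robot as it stands. The module is installed in compiled form; this text tells all that it offers.
- The arm moves only by the tool move_arm, never from a script. Its argument "steps" is a list of rows, each a list of 7 numbers: the opening, from -1 (shut) to 1 (fully open), so that 0 is half open, then the shift along the world's x, y, z in mm, then the turn, a rotation vector about the world's x, y, z in rad. In form: [[gripper, tx, ty, tz, wx, wy, wz], ...]. A call has 1 to 5 rows; each row is the pose to reach, as a shift and turn from the pose commanded when the call began; what a row does not reach only later rows make up. A row lasts 1/12 s, in which the tool goes at most 41.7 mm and 7.16 degrees, less where a joint would pass 70% of its speed; a pose out of reach is approached as far as the arm can. A call with a gripper value outside its range is refused whole. The fingers move at their own pace and stop on an object; the grip force is fixed at half the most. Time passes only in rows, so rows that repeat a pose let the fingers close. It gives the time, the measured TCP pose, the force and the opening at its end, in the units of the state.
- readout.read_state(): the state, without advancing time (a new reading comes with each control period).
- optics.get_image(name): name is "scene" or "top"; returns a dict with "frame" (400x640x3 uint8, blue, green, red), "fx", "fy", "cx", "cy" (pixels), "rvec" (rotation vector, rad) and "tvec" (3), from world to camera coordinates, as OpenCV has them. Camera axes: x right, y down, z forward; pixel columns grow to the right and rows downward; lengths in mm; the calibration is good to about 2 mm. A picture is of the moment at which its call begins. There is no depth.
- workorder.job_done(): hands the job in, once; it reports no verdict.
Trained networks look in a picture, given as the dict that the camera call returned (one of the last four; its "shot" number tells which), for a name from the list of things; names that differ only in an ending like _2 or _b are one class to them, and where a whole thing is asked for, a point or a joint stands for the part that bears it (a point fixed in the world has none). Each returns a list of dicts, best first, with "conf" (0 to 1); they miss things now and then, are a little off and sometimes report something else, mostly with a low value. They report only what shows in the picture. A call takes as long as a camera call. They do not tell look-alikes from the thing itself.
- nets.silhouettes(name, picture): "region" (400x640 bool, what is visible of it) and "extent" ([left, top, right, bottom] in pixels, round what is visible of it).
- nets.tip_of(name, picture): "uv" ([column, row] in pixels: a listed point, or the origin of a listed thing).
The state is a dict: "clock": time; "joints": joint angles; "joint_vel": joint speeds; "joint_efforts": joint torques, N m; "position": TCP position; "ee_rot": TCP orientation; "contact_force": force on the tool from outside, world axes, zero at the start; "wrist_torque": the same for the moment, N m; "gripper_width": finger opening in mm.
Only numpy, scipy, OpenCV 4.12 (cv2) and the standard library are available. Lean on these libraries where they do the work, as an engineer would, in place of code of your own. Each camera call takes 0.05 s, during which the arm holds its last target.

### The job

Put the goods on show in the second-hand shop: pull the alarm's service knob out to its detent, then bed every card case and compact there is in a well of its own shape in the display tray, pressed level and fully home with its sensor plate right down, and push the knob back home. Then set the alarm: take the key from its block, put it fully into the key switch, turn it clockwise to its stop and back home, withdraw it, and stand it back fully home in its block. Something may get knocked while you work, so check that all the goods are still home at the end; do not knock the other things on the shelf over or push them away.

Things in the scene. Friction and masses are not known exactly. Their poses are not given: they have to be found in the camera images.
- case1_c (a point): flat oblong card case, plain plated steel, 88 (its x) by 56 (y) by 11 thick, 90 g, lying on the work surface; origin at its centre, half-way up. Same end for end. May be absent. Fully home, its centre is 1.5 below the well's mouth (top 4 proud of the tray); laid in and not pressed, 4 higher. Sizes in mm.
- case2_c (a point): flat oblong card case, plain plated steel, 88 (its x) by 56 (y) by 11 thick, 90 g, lying on the work surface; origin at its centre, half-way up. Same end for end. May be absent. Fully home, its centre is 1.5 below the well's mouth (top 4 proud of the tray); laid in and not pressed, 4 higher. Sizes in mm.
- compact1_c (a point): flat round powder compact, plain plated steel, 58 across, 12 thick, 85 g, lying on the work surface; origin at its centre, half-way up. May be absent. Fully home, its centre is 1 below the well's mouth (top 5 proud of the tray); laid in and not pressed, 4 higher. Sizes in mm.
- compact2_c (a point): flat round powder compact, plain plated steel, 58 across, 12 thick, 85 g, lying on the work surface; origin at its centre, half-way up. May be absent. Fully home, its centre is 1 below the well's mouth (top 5 proud of the tray); laid in and not pressed, 4 higher. Sizes in mm.
- well_rect1 (a point): oblong well, 94 (x) by 61 (y), bevelled, in the far row of the felt-topped display tray (230 by 230, 30 high, fixed); the pair lies 100 apart along y. Origin: centre of its mouth, level with the tray's top, 30 above the work surface; axes are the tray's. Floor: a grey sensor plate 3 below the mouth; pressed with over 5 N (stiff) it goes 4 further down and stays there. A thing only laid in stays up on it. Sizes in mm.
- well_rect2 (a point): oblong well, 94 (x) by 61 (y), bevelled, in the far row of the felt-topped display tray (230 by 230, 30 high, fixed); the pair lies 100 apart along y. Origin: centre of its mouth, level with the tray's top, 30 above the work surface; axes are the tray's. Floor: a grey sensor plate 3 below the mouth; pressed with over 5 N (stiff) it goes 4 further down and stays there. A thing only laid in stays up on it. Sizes in mm.
- well_round1 (a point): round well, 63 across, bevelled, in the near row of the display tray; the pair lies 100 apart along y. Origin: centre of its mouth, level with the tray's top, 30 above the work surface; axes are the tray's. Floor: a grey sensor plate 3 below the mouth; pressed with over 5 N (stiff) it goes 4 further down and stays there. A thing only laid in stays up on it. Sizes in mm.
- well_round2 (a point): round well, 63 across, bevelled, in the near row of the display tray; the pair lies 100 apart along y. Origin: centre of its mouth, level with the tray's top, 30 above the work surface; axes are the tray's. Floor: a grey sensor plate 3 below the mouth; pressed with over 5 N (stiff) it goes 4 further down and stays there. A thing only laid in stays up on it. Sizes in mm.
- knob (a joint): push-pull service knob: 0 pushed home, 0.012 (m) pulled out (upwards) to its detent; stiff, about 5 N moves it, and it stays where it is left
- knob_grip (a point): middle of the black knob head (28 across, 18 high) at the near end of the grey alarm box (150 by 95 by 50 high, fixed); the head stands on a 10 wide stem that pulls straight up. Origin half-way up the head, on its axis, moving with it; 69 above the work surface when home. Sizes in mm.
- lock (a joint): key switch on the alarm box: 0 at home, grows as it is turned clockwise seen from above, stop at 1.05 rad; stays where it is left (0.05 N m friction)
- lock_mouth (a point): mouth of the keyway, on the axis of the key switch (steel barrel 36 across, far end of the alarm box, 80 from the knob), 74 above the work surface. Slot 12 (x) by 6 (y), 24 deep, bevelled, straight down. Frame fixed to the box: at home the slot lies along its x; turned, it has swung clockwise by the joint's value. Sizes in mm.
- key_bow (a point): centre of the key's black plastic bow (30 along its x, 10 thick along its y, 30 high) - the place to grip it, across the thickness. Stands upright in its wooden block. Below the bow: a shoulder 22 by 10, then the blade 10 (x) by 4 (y), 20 long. Above the tip: bow's centre 41, bow's underside 26, shoulder's underside 20. Fits either way round. 30 g. Sizes in mm.
- key_tip (a point): tip of the key's blade; fully in the lock it is 20 below the keyway's mouth, the shoulder resting on the lock's face; in the block it is 20 below the slot's mouth. Sizes in mm.
- block_slot (a point): mouth of the slot in the dark wooden key block (55 by 42, 35 high, fixed) where the key is kept: slot 14 (x) by 8 (y), 25 deep, bevelled, on the block's top. Sizes in mm.
- salt: a low pressed-glass salt cellar, 40 across, 28 high, lying among the goods, not part of the job; origin at the centre of its underside. Sizes in mm.
- bowl: a small glass bowl, 112 across, 40 high, at the back, not part of the job; origin at the centre of its underside. Sizes in mm.
- jug: a small glass jug with a handle, 66 across, 72 high, not part of the job; origin at the centre of its underside. Sizes in mm.
- carafe: a glass carafe with a cork, 108 across, 187 high, at the back, not part of the job; origin at the centre of its underside. Sizes in mm.
- swing_bottle: a brown swing-top bottle, 64 across, 200 high, at the back, not part of the job; origin at the centre of its underside. Sizes in mm.
- sticker_roll: a roll of price stickers lying flat, 44 across, 14 high, not part of the job; origin at the centre of its underside. Sizes in mm.
Mind the look-alikes: they are no part of the job. What is shaped like the part that bears knob but purple is not meant. What is shaped like the part that bears compact2_c but orange is not meant.

How it is judged:
By the outcome, as a careful person would: the job done as asked, in the order asked, and still so for the second after the job is handed in, with the robot touching nothing.
Of case1, case2, compact1, compact2 only 2 to 4 are there at a start; the rules pass over those that are not, and their reading is None.
At some moment in a run one of case1, case2, compact1, compact2 may be knocked a few centimetres aside while the robot is not near it.
It also fails if it takes over 210 s, if anything falls off the work surface, if the arm or the gripper's body presses on something with over 40 N, if the wrist force passes 120 N, or if a joint passes its speed limit or range.

## Working session

There is one attempt and no reset: what is moved stays moved. The work goes in short steps, Python scripts to look and compute and a tool call to move; the robot and the scene stay as the last step left them, time stands still between calls to the robot, and variables do not carry over. Pictures are saved under pics/ and viewed, and the job is handed in when it is done.

Besides the shell and the picture viewer there is one more tool, called after ">>>" by a JSON object that holds its "fn" and its "kwargs", one argument or row to a line. move_arm: Moves the arm, as the interface text tells. Its arguments: {"type":"object","properties":{"steps":{"type":"array","items":{"type":"array","items":{"type":"number"}}}},"required":["steps"]}

```bash
mkdir -p pics; ls
cat > h.py <<'E'
import numpy as np, cv2
from bench import readout, optics, workorder, nets
def cam(p):
    R,_=cv2.Rodrigues(np.array(p["rvec"],float)); t=np.array(p["tvec"],float).reshape(3)
    K=np.array([[p["fx"],0,p["cx"]],[0,p["fy"],p["cy"]],[0,0,1]]); return K,R,t
def px2w(p,uv,z):
    K,R,t=cam(p); d=R.T@np.linalg.inv(K)@np.array([uv[0],uv[1],1.]); c=-R.T@t
    return c+d*(z-c[2])/d[2]
def w2px(p,X):
    K,R,t=cam(p); q=K@(R@np.array(X,float)+t); return q[:2]/q[2]
def save(p,name,box=None,s=1):
    f=np.array(p["frame"])
    if box: f=f[box[1]:box[3],box[0]:box[2]]
    if s!=1: f=cv2.resize(f,None,fx=s,fy=s,interpolation=cv2.INTER_CUBIC)
    cv2.imwrite("pics/"+name+".png",f)
E
python3 - <<'E'
from h import *
for n in ("top","scene"):
    p=optics.get_image(n); save(p,n+"0",s=1.25)
    K,R,t=cam(p); print(n,K.ravel(),-R.T@t, R[2])
print(readout.read_state())
E
```

```text
pics
top [477.63336383   0.         314.28553638   0.         477.63336383
 207.66911046   0.           0.           1.        ] [ 465.50712248   -4.13136086 1175.81576524] [ 0.08709484  0.01632145 -0.99606631]
scene [482.07303024   0.         324.85500593   0.         482.07303024
 204.78066224   0.           0.           1.        ] [1356.77754034  128.44606771  801.34760023] [-0.74369634 -0.11602007 -0.65837307]
{'clock': 0.1, 'joints': array([ 1.45360368e+00,  3.85514315e-01,  6.77128800e-03, -4.59429793e-04,
       -1.19404026e+00, -2.58598316e-01]), 'joint_vel': array([-6.72190880e-04, -8.07122414e-04,  2.18941616e-03,  4.82635328e-04,
        5.69526861e-04, -9.44365975e-05]), 'joint_efforts': array([-1.34607362e-04, -3.93319380e+01,  1.88929975e+01,  4.19791549e+00,
       -2.58616768e-03,  1.73842881e-06]), 'position': array([229.16623042, 580.90038758, 230.30989226]), 'ee_rot': array([ 9.82383181e-01, -1.86874968e-01, -1.42802670e-04,  1.00607943e-03]), 'contact_force': array([-0.31916161,  0.37945098, -0.02713667]), 'wrist_torque': array([ 0.02116356,  0.06410077, -0.05362074]), 'gripper_width': 85.64100863447298}
```

View pics/top0.png

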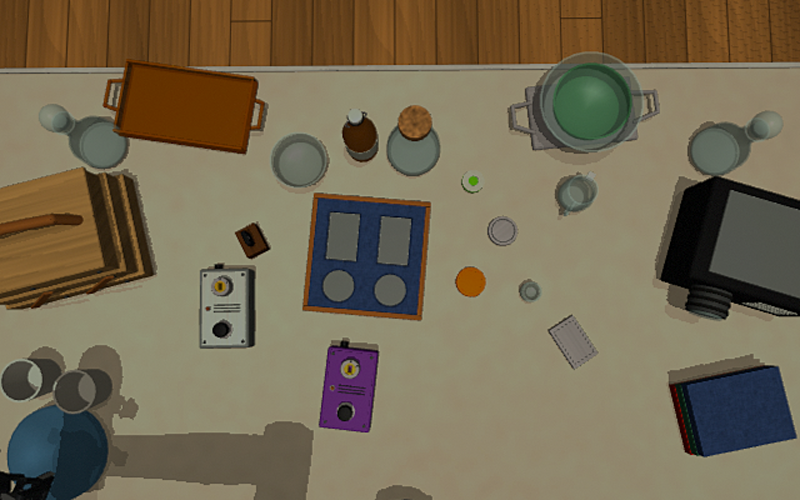

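View pics/scene0.png

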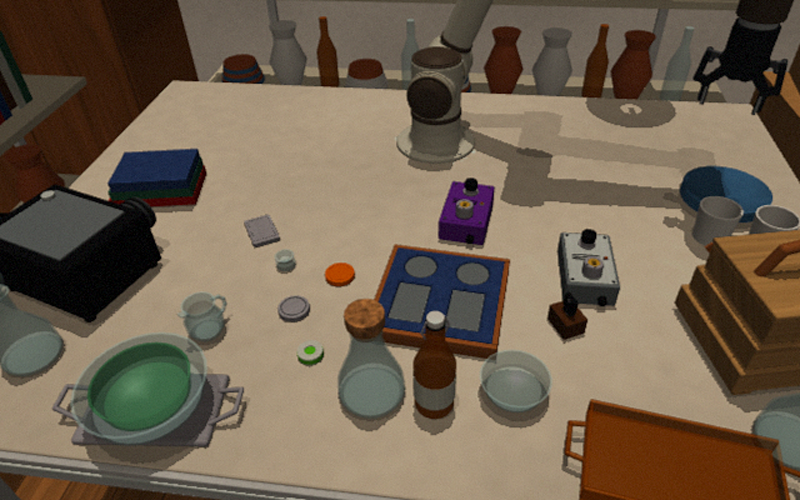

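```bash
cat > look.py <<'E'
from h import *
Z=dict(case1_c=5.5,compact1_c=6,well_rect1=30,well_round1=30,knob_grip=69,lock_mouth=74,key_bow=76,key_tip=15,block_slot=35,salt=0,bowl=0,jug=0,carafe=0,swing_bottle=0,sticker_roll=0)
if __name__=="__main__":
  P={n:optics.get_image(n) for n in("top","scene")}
  for k,z in Z.items():
    for n,p in P.items():
        for d in nets.tip_of(k,p):
            if d["conf"]>0.25: print(k,n,round(d["conf"],2),np.round(d["uv"],1),np.round(px2w(p,d["uv"],z)[:2],1))
E
python3 look.py
```

```text
case1_c top 0.61 [458.7 270.6] [ 413.8 -334.2]
case1_c scene 0.8 [209.4 185.7] [ 415.8 -326.2]
compact1_c top 0.41 [293.3 117.6] [794.2  67.1]
compact1_c scene 0.48 [337.  212.4] [483.2  21.8]
compact1_c scene 0.46 [469.2 186.1] [343.7 350.8]
well_rect1 top 0.95 [315.5 193.2] [600.8  11.6]
well_rect1 top 0.6 [272.4 190. ] [609.  115.9]
well_rect1 scene 0.7 [328.1 244.8] [618.3  18. ]
well_rect1 scene 0.68 [373.5 244.3] [605.2 117.7]
well_rect1 scene 0.39 [456.8 252. ] [607.7 298.1]
well_rect1 scene 0.38 [246.5 287.2] [ 756.5 -131.9]
well_round1 top 0.89 [312.2 232.5] [505.9  19.8]
well_round1 top 0.45 [241.  132.6] [750.8 193.7]
well_round1 scene 0.65 [382.8 220.8] [526.6 134.6]
well_round1 scene 0.58 [338.  211.9] [507.5  27.2]
knob_grip top 0.59 [277.6 326. ] [291.7  98.2]
knob_grip top 0.51 [178.2 263.6] [433.5 329.2]
knob_grip scene 0.61 [372.1 147.7] [287.2  93. ]
knob_grip scene 0.42 [470.4 188.6] [433.2 335.2]
lock_mouth top 0.94 [175.6 225.2] [522.1 335.8]
lock_mouth top 0.7 [280.1 294.1] [364.1  92.3]
lock_mouth scene 0.85 [478. 209.] [511.1 344.2]
lock_mouth scene 0.65 [368
[... 346 characters left out ...]
1.7]
salt top 0.58 [423.1 231.7] [ 508.3 -251.5]
salt scene 0.63 [229.4 211.9] [ 504.9 -246.3]
bowl top 0.88 [241.4 131.3] [761.6 197.9]
bowl scene 0.87 [407.  314.3] [762.2 195.2]
bowl scene 0.73 [345.9 321. ] [792.7  75.9]
jug top 0.67 [453.  151.9] [ 706.3 -329.9]
jug top 0.36 [272.5 189.5] [614.  118.8]
jug scene 0.68 [455.6 252.2] [579.5 302. ]
jug scene 0.6 [164.5 262.5] [ 686.3 -343.7]
carafe scene 0.63 [296.7 318.2] [797.9 -22. ]
swing_bottle top 0.67 [292.6 120.2] [789.2  69.2]
swing_bottle scene 0.73 [348.9 320.3] [790.3  81.6]
swing_bottle scene 0.33 [450.3 256.4] [593.8 289.4]
sticker_roll top 0.7 [378.4 144.4] [ 726.2 -145.1]
sticker_roll scene 0.75 [247.8 287.9] [ 734.7 -138.8]
```

Run:
```python
from h import *
p=optics.get_image("top"); save(p,"t_goods",(350,120,500,310),4) if 0 else save(p,"t_goods",(350,130,500,310),3.3)
save(p,"t_box",(150,150,360,350),3)
for k in("case1_c","compact1_c"):
    for d in nets.silhouettes(k,p):
        m=d["region"].astype(np.uint8); print(k,round(d["conf"],2),d["extent"],m.sum(), cv2.minAreaRect(cv2.findNonZero(m)))
```

```text
case1_c 0.62 [437.3, 251.6, 479.7, 294.3] 934 ((457.84613037109375, 272.76922607421875), (39.38371276855469, 24.406808853149414), 56.3099365234375)
```

View pics/t_goods.png

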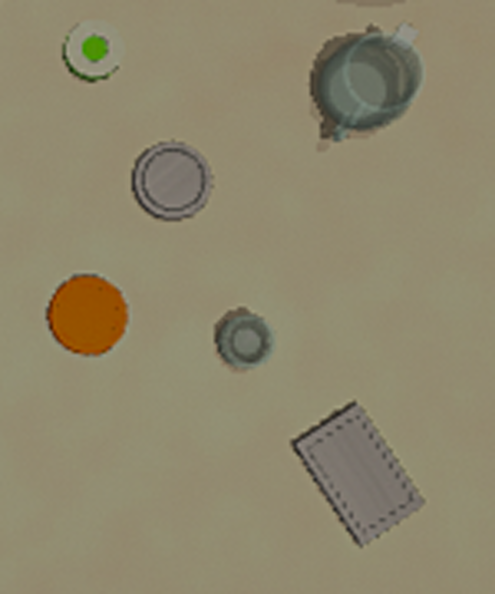

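View pics/t_box.png

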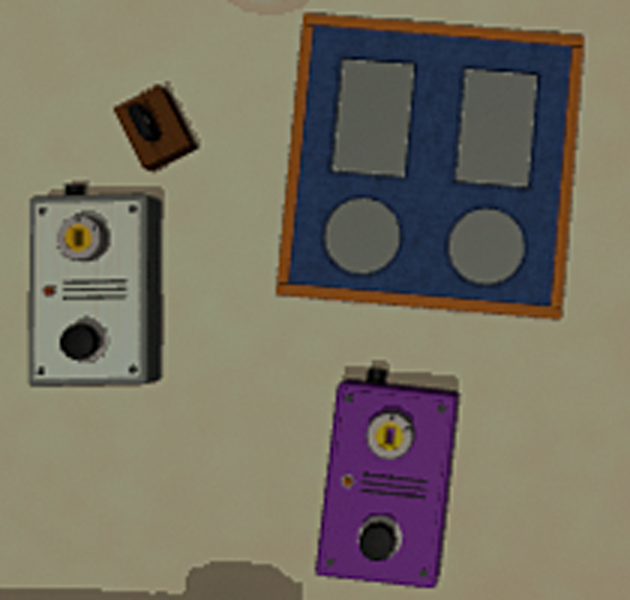

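```bash
cat > meas.py <<'E'
from h import *
def cnts(p,mask,amin=30):
    c,_=cv2.findContours(mask.astype(np.uint8),cv2.RETR_CCOMP,cv2.CHAIN_APPROX_NONE); return [k for k in c if cv2.contourArea(k)>amin]
def tray(p,show=False):
    f=np.array(p["frame"]).astype(int); B,G,R=f[...,0],f[...,1],f[...,2]
    s=4
    big=cv2.resize(np.array(p["frame"]),None,fx=s,fy=s,interpolation=cv2.INTER_CUBIC).astype(int)
    m=((big[...,0]-big[...,2])>22).astype(np.uint8)
    cs,h=cv2.findContours(m,cv2.RETR_CCOMP,cv2.CHAIN_APPROX_NONE)
    out=[]
    for c,hh in zip(cs,h[0]):
        a=cv2.contourArea(c)
        if hh[3]>=0 and a>150*s*s:
            w=np.array([px2w(p,((q[0][0]+.5)/s-.5,(q[0][1]+.5)/s-.5),30)[:2] for q in c],np.float32)
            out.append((cv2.contourArea(w),)+tuple(cv2.minAreaRect(w)))
    return out
if __name__=="__main__":
    for n in("top","scene"):
        p=optics.get_image(n)
        for o in tray(p): print(n,o)
E
python3 meas.py
python3 - <<'E'
from h import *
p=optics.get_image("scene"); save(p,"s_box",(420,170,520,280),5)
save(p,"s_tray",(290,185,420,295),5)
f=np.array(p["frame"]); print(f[240,350],f[200,465])
p=optics.get_image("top"); f=np.array(p["frame"]); print(f[210,290],f[190,273],f[235,182],f[185,402])
E
```

```text
top (3112.829123085691, (507.37884521484375, 21.295063018798828), (62.76626968383789, 63.971168518066406), 44.93962478637695)
top (3125.812442310271, (516.487060546875, 120.88279724121094), (63.806724548339844, 63.08713912963867), 89.87300109863281)
top (5781.250788350711, (603.078369140625, 12.977212905883789), (63.08845520019531, 95.88734436035156), 84.80987548828125)
top (5828.173447491135, (611.2994995117188, 112.60272216796875), (63.12166976928711, 97.16868591308594), 85.20265197753906)
scene (5797.289842130596, (606.4724731445312, 15.166275024414062), (63.09886169433594, 95.85883331298828), 85.09429168701172)
scene (3142.529625819763, (519.79638671875, 122.75462341308594), (63.800655364990234, 63.19645690917969), 6.515341758728027)
scene (3136.4998128839306, (511.6624755859375, 23.416454315185547), (63.178497314453125, 64.1740951538086), 2.0952398777008057)
[64 37 25] [143 155 158]
[73 48 33] [82 89 87] [39 43 46] [112 119 128]
```

View pics/s_box.png

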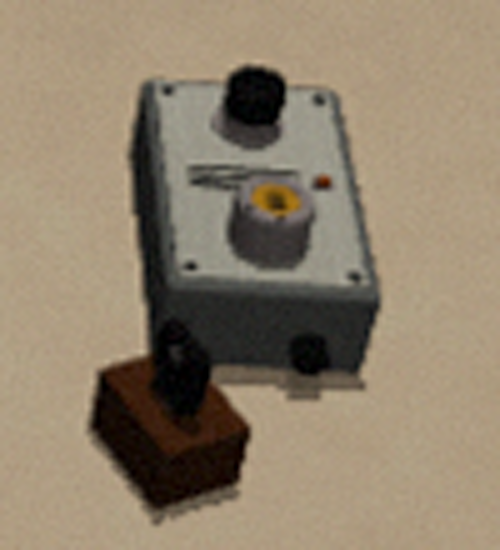

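Run:
```python
from h import *
p=optics.get_image("top"); save(p,"t_box2",(150,165,225,285),5)
```

```text
(no output)
```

View pics/t_box2.png

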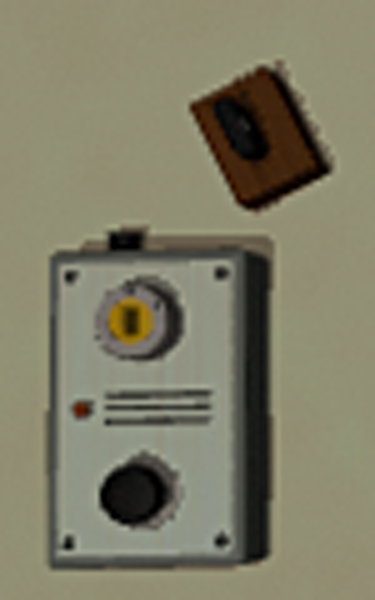

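```bash
cat > meas2.py <<'E'
from h import *
s=4
def big(p): return cv2.resize(np.array(p["frame"]),None,fx=s,fy=s,interpolation=cv2.INTER_CUBIC).astype(int)
def blob(p,m,z,box,amin=20):
    x0,y0,x1,y1=[v*s for v in box]; mm=np.zeros_like(m,np.uint8); mm[y0:y1,x0:x1]=m[y0:y1,x0:x1]
    cs,_=cv2.findContours(mm,cv2.RETR_EXTERNAL,cv2.CHAIN_APPROX_NONE); out=[]
    for c in cs:
        if cv2.contourArea(c)<amin*s*s: continue
        w=np.array([px2w(p,((q[0][0]+.5)/s-.5,(q[0][1]+.5)/s-.5),z)[:2] for q in c],np.float32)
        M=cv2.moments(w); out.append((round(cv2.contourArea(w)),np.round([M['m10']/M['m00'],M['m01']/M['m00']],1),[np.round(v,1) for v in cv2.minAreaRect(w)], [np.round(v,1) for v in cv2.fitEllipse(w)]))
    return sorted(out,key=lambda o:-o[0])
def run():
  for n in("top","scene"):
    p=optics.get_image(n); b=big(p); B,G,R=b[...,0],b[...,1],b[...,2]; mx=b.max(2)
    bx=(155,165,225,285) if n=="top" else(425,170,520,280)
    print(n)
    for name,m,z in (("knobtop",mx<45,78),("yellow",(R-B)>60,74),("wood",((R-B)>12)&(R<100)&(R-B>0.3*R),35),("boxtop",(mx>95)&(R-B<14),50)):
        for o in blob(p,m,z,bx)[:4]: print(" ",name,*o)
if __name__=="__main__": run()
E
python3 meas2.py
```

```text
top
  knobtop 1262 [474.3 275.2] [array([474.3, 275. ]), array([141.7,  10.8]), np.float64(0.9)] [array([474.4, 275.2]), array([  9.7, 239.2]), np.float64(91.1)]
  knobtop 620 [434.2 330.7] [array([434.3, 331. ]), array([27.5, 28.5]), np.float64(45.3)] [array([434.2, 330.7]), array([26.4, 30.1]), np.float64(10.5)]
  knobtop 542 [603.5 284.2] [array([603.3, 283.5]), array([36.4, 19.1]), np.float64(27.4)] [array([603.9, 284.4]), array([19. , 38.4]), np.float64(119.6)]
  knobtop 393 [591.2 261.1] [array([597. , 274.7]), array([54.5, 43.1]), np.float64(27.6)] [array([562.7, 200.3]), array([ 59.1, 116.1]), np.float64(0.0)]
  yellow 337 [513.9 335.4] [array([513.9, 335.5]), array([21. , 20.3]), np.float64(27.7)] [array([513.9, 335.4]), array([20.3, 21.2]), np.float64(125.1)]
  wood 2751 [603.8 287.2] [array([603.7, 286.3]), array([63.2, 48.7]), np.float64(27.4)] [array([603.9, 287. ]), array([54.6, 68.9]), np.float64(122.2)]
  boxtop 11835 [473.8 334.6] [array([473.9, 334.9]), array([141. ,  85.5]), np.float64(1.1)] [array([473.7, 334.6]), array([ 97.3, 170.6]), np.float64(91.1)]
scene
  k
[... 537 characters left out ...]
 np.float64(36.8)] [array([513.5, 336.8]), array([20.5, 21. ]), np.float64(163.4)]
  wood 3638 [627.  287.6] [array([621.3, 288.6]), array([82.9, 64.6]), np.float64(27.9)] [array([625.9, 287.9]), array([62.6, 83.6]), np.float64(102.0)]
  boxtop 292 [470.8 298. ] [array([474.1, 301.5]), array([139.4,  17. ]), np.float64(0.8)] [array([471.4, 302.4]), array([ 17.8, 161.7]), np.float64(91.1)]
  boxtop 203 [459.4 376.9] [array([472. , 374.9]), array([137. ,  11.8]), np.float64(2.2)] [array([469.7, 373.3]), array([ 11.3, 163.4]), np.float64(91.1)]
  boxtop 192 [477.3 344.6] [array([481.2, 342.7]), array([32.1, 32.5]), np.float64(11.7)] [array([485.3, 343.6]), array([31.8, 39.9]), np.float64(76.0)]
```

>>> {"fn": "move_arm", "kwargs": {
  "steps": [
    [1,25,-31,0,0,0,0.1],
    [1,50,-62,0,0,0,0.2],
    [1,76,-93,0,0,0,0.3],
    [1,102,-124,0,0,0,0.394],
    [1,128,-154,0,0,0,0.394]
  ]
}}

```text
clock: 2.62
position: [358.1, 425.8, 231.6]
ee_rot: [1.0, 0.011, 0.0, -0.0]
contact_force: [0.9, -0.7, -0.1]
gripper_width: 85.4
```

>>> {"fn": "move_arm", "kwargs": {
  "steps": [
    [0.2,25,-31,-20,0,0,0],
    [0.2,50,-62,-40,0,0,0],
    [0.2,77,-93,-60,0,0,0],
    [0.2,77,-93,-90,0,0,0],
    [0.2,77,-93,-90,0,0,0]
  ]
}}

```text
clock: 3.03
position: [432.9, 329.2, 135.6]
ee_rot: [1.0, 0.006, -0.004, 0.004]
contact_force: [-0.4, -0.8, -0.9]
gripper_width: 51.3
```

>>> {"fn": "move_arm", "kwargs": {
  "steps": [
    [-1,0,0,0,0,0,0],
    [-1,0,0,0,0,0,0],
    [-1,0,0,0,0,0,0],
    [-1,0,0,0,0,0,0],
    [-1,0,0,0,0,0,0]
  ]
}}

```text
clock: 3.45
position: [434.3, 335.7, 142.6]
ee_rot: [1.0, 0.01, 0.001, -0.001]
contact_force: [0.6, -0.7, 0.2]
gripper_width: 0.3
```

Run:
```python
from h import *
s=readout.read_state(); print(s["position"],s["gripper_width"],s["ee_rot"])
for n in("top","scene"):
    p=optics.get_image(n); u=w2px(p,s["position"]); print(n,u)
    x,y=int(u[0]),int(u[1]); save(p,"c1"+n,(x-50,y-50,x+50,y+50),6)
```

```text
[434.32699338 335.68914038 142.64832411] 0.2882881548181235 [ 9.99950215e-01  9.88548658e-03  8.54089330e-04 -1.05580423e-03]
top [164.96438334 264.20486259]
scene [476.4044259  163.82358695]
```

View pics/c1scene.png

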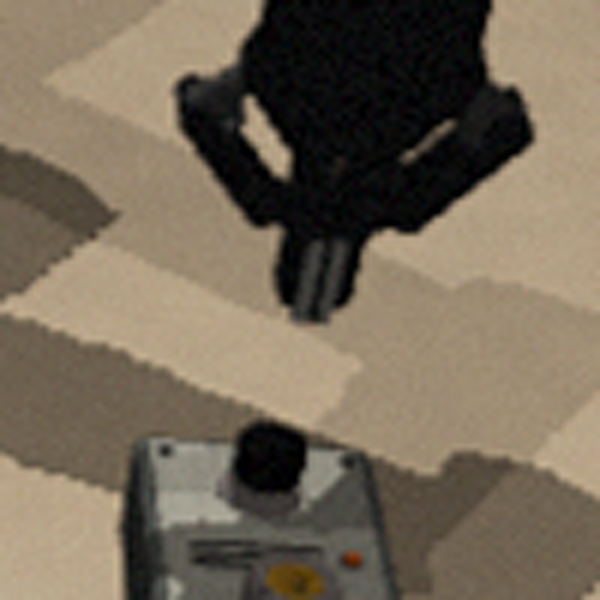

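View pics/c1top.png

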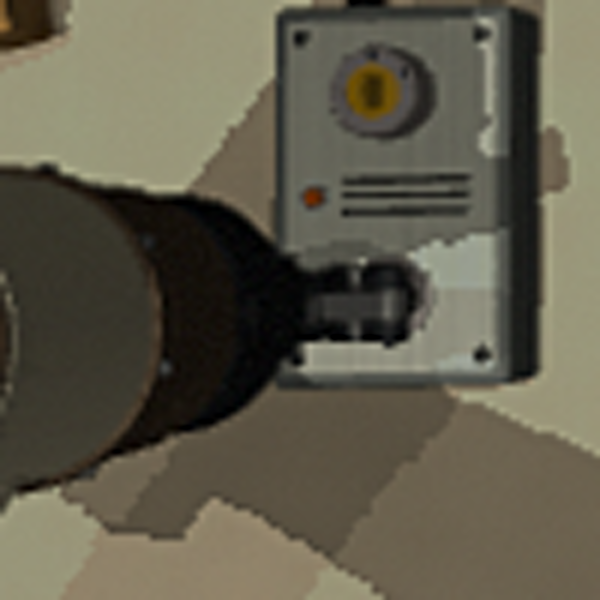

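Run:
```python
from h import *
p=optics.get_image("scene")
for dx in(0,8,11): print(dx,w2px(p,[434.3+dx,335.7,142.6]))
print(px2w(p,(477.4,165.9),142.6))
```

```text
0 [476.40422161 163.83405154]
8 [476.75196916 165.92722851]
11 [476.88335544 166.71807446]
[442.04050469 337.15125134 142.6       ]
```

>>> {"fn": "move_arm", "kwargs": {
  "steps": [
    [0.2,0,0,0,0,0,0],
    [0.2,0,0,-25,0,0,0],
    [0.2,0,0,-50,0,0,0],
    [0.2,0,0,-75,0,0,0],
    [0.2,0,0,-75,0,0,0]
  ]
}}

```text
clock: 4.02
position: [431.9, 331.7, 61.9]
ee_rot: [1.0, 0.008, -0.003, 0.004]
contact_force: [-0.7, -0.7, -1.8]
gripper_width: 51.4
```

Run:
```python
from h import *
s=readout.read_state(); print(s["position"],s["gripper_width"],s["contact_force"])
for n in("top","scene"):
    p=optics.get_image(n); u=w2px(p,s["position"]); print(n,u)
    x,y=int(u[0]),int(u[1]); save(p,"c2"+n,(x-40,y-40,x+40,y+40),7)
```

```text
[431.9281799  331.65040283  61.86076847] 51.400962115178196 [-0.68665913 -0.71945622 -1.78662042]
top [178.04247505 264.16892741]
scene [468.29195338 190.4705672 ]
```

View pics/c2scene.png

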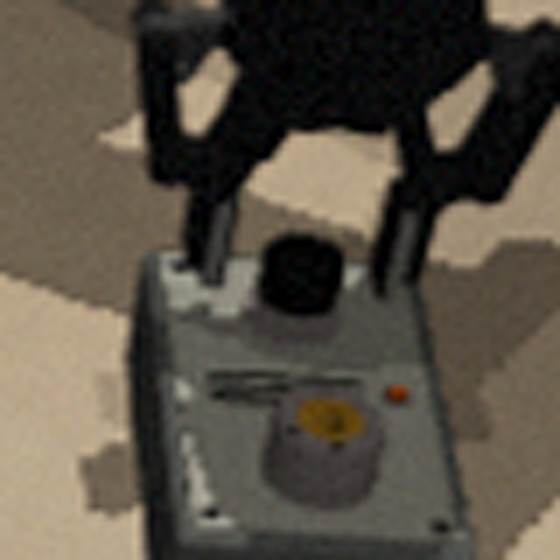

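>>> {"fn": "move_arm", "kwargs": {
  "steps": [
    [0.2,1,0,-9,0,0,0],
    [0.2,1,0,-9,0,0,0],
    [-1,1,0,-9,0,0,0],
    [-1,1,0,-9,0,0,0],
    [-1,1,0,-9,0,0,0]
  ]
}}

```text
clock: 4.53
position: [435.7, 334.6, 58.4]
ee_rot: [1.0, 0.009, 0.001, -0.0]
contact_force: [-0.7, -1.7, 3.9]
gripper_width: 25.8
```

>>> {"fn": "move_arm", "kwargs": {
  "steps": [
    [-1,0,0,0,0,0,0],
    [-1,0,0,0,0,0,0],
    [-1,0,0,0,0,0,0]
  ]
}}

```text
clock: 4.78
position: [435.8, 334.7, 58.4]
ee_rot: [1.0, 0.009, 0.001, -0.0]
contact_force: [-1.1, -1.2, 6.2]
gripper_width: 25.9
```

>>> {"fn": "move_arm", "kwargs": {
  "steps": [
    [-1,0,0,3,0,0,0],
    [-1,0,0,6,0,0,0],
    [-1,0,0,9,0,0,0],
    [-1,0,0,12,0,0,0],
    [-1,0,0,13,0,0,0]
  ]
}}

```text
clock: 5.2
position: [435.6, 334.6, 70.5]
ee_rot: [1.0, 0.009, 0.0, -0.0]
contact_force: [4.9, 1.2, -6.4]
gripper_width: 26.0
```

>>> {"fn": "move_arm", "kwargs": {
  "steps": [
    [-1,0,0,0,0,0,0],
    [-1,0,0,0,0,0,0]
  ]
}}

```text
clock: 5.37
position: [435.6, 334.6, 70.6]
ee_rot: [1.0, 0.009, 0.0, -0.0]
contact_force: [3.6, 0.1, -4.1]
gripper_width: 25.7
```

>>> {"fn": "move_arm", "kwargs": {
  "steps": [
    [-1,0,0,1.5,0,0,0],
    [-1,0,0,3,0,0,0],
    [-1,0,0,3,0,0,0],
    [-1,0,0,3,0,0,0]
  ]
}}

```text
clock: 5.7
position: [435.6, 334.5, 70.9]
ee_rot: [1.0, 0.009, -0.0, -0.0]
contact_force: [9.6, 3.7, -18.5]
gripper_width: 25.7
```

>>> {"fn": "move_arm", "kwargs": {
  "steps": [
    [-1,0,0,-2,0,0,0],
    [0.3,0,0,-2,0,0,0],
    [0.3,0,0,-2,0,0,0],
    [0.3,0,0,-2,0,0,0]
  ]
}}

```text
clock: 6.03
position: [434.9, 334.1, 71.8]
ee_rot: [1.0, 0.009, -0.0, 0.0]
contact_force: [0.2, -0.1, 0.0]
gripper_width: 55.1
```

>>> {"fn": "move_arm", "kwargs": {
  "steps": [
    [0.3,0,0,20,0,0,0],
    [0.3,0,0,50,0,0,0],
    [0.3,0,-30,80,0,0,0],
    [1,0,-65,100,0,0,0],
    [1,0,-105,110,0,0,0]
  ]
}}

```text
clock: 6.45
position: [436.1, 230.0, 185.0]
ee_rot: [1.0, 0.011, 0.002, -0.002]
contact_force: [0.4, -1.2, 0.0]
gripper_width: 77.5
```

```bash
cat > goods.py <<'E'
from meas2 import *
# contours of grey goods in both cams
def goods(p,n,z,boxes):
    b=big(p); mx=b.max(2)
    for nm,bx in boxes.items():
        pass
if __name__=="__main__":
  for n in("top","scene"):
    p=optics.get_image(n); b=big(p); B,G,R=b[...,0],b[...,1],b[...,2]
    g=(R-B<26)
    bx=(350,130,520,310) if n=="top" else (170,160,300,270)
    for o in blob(p,g.astype(np.uint8),11,bx,150): print(n,*o)
    f=np.array(p["frame"]); 
    if n=="top": print(f[185,402],f[192,430],f[271,458],f[300,400])
    save(p,"g_"+n)
E
python3 goods.py; python3 -c "
from h import *
s=readout.read_state(); print(s['position'],s['contact_force'])"
```

```text
top 5142 [ 408.2 -330.5] [array([ 408.2, -330.4]), array([91.4, 59.7]), np.float64(33.0)] [array([ 408.3, -330.4]), array([ 66.2, 108. ]), np.float64(122.4)]
top 5087 [ 698.  -346.6] [array([ 697.8, -347.4]), array([70.9, 94.5]), np.float64(18.3)] [array([ 697.9, -346.2]), array([68.6, 98.1]), np.float64(39.8)]
top 2690 [ 623.8 -199. ] [array([ 623.7, -199.1]), array([58.8, 58.9]), np.float64(25.6)] [array([ 623.8, -199. ]), array([58.4, 58.7]), np.float64(171.3)]
top 1393 [ 504.8 -251.8] [array([ 504.4, -251.9]), array([40.6, 44.5]), np.float64(18.2)] [array([ 504.8, -251.8]), array([40.1, 44.3]), np.float64(179.8)]
top 988 [ 723.4 -142.3] [array([ 723.4, -143.3]), array([43.8, 42.8]), np.float64(44.0)] [array([ 722.9, -141.7]), array([37.9, 39.9]), np.float64(103.8)]
[119 127 135] [118 147 155] [116 124 130] [121 148 156]
scene 5416 [ 416.  -325.9] [array([ 416.3, -326.2]), array([100.4,  58.1]), np.float64(32.8)] [array([ 415.9, -325.9]), array([ 64.7, 113.7]), np.float64(121.7)]
scene 3049 [ 630.2 -195.3] [array([ 630.2, -195.2]), array([67.3, 57.3]), np.float64(16.8)] [array([ 630.2, -195.3]), array([57.9, 67.2]), np.float64(113.8)]
scene 2302 [ 662.4 -326.5] [array([ 661.3, -324.3]), array([111. ,  26.8]), np.float64(21.5)] [array([ 662.3, -326.3]), array([ 26. , 130.7]), np.float64(111.8)]
scene 2182 [ 503.  -249.2] [array([ 503.6, -249.2]), array([70.5, 37.8]), np.float64(23.2)] [array([ 503. , -249.2]), array([39.4, 71.5]), np.float64(113.5)]
[434.66908093 225.8589604  184.26506618] [-0.12246356 -0.15217458  0.26913349]
```

View pics/g_scene.png

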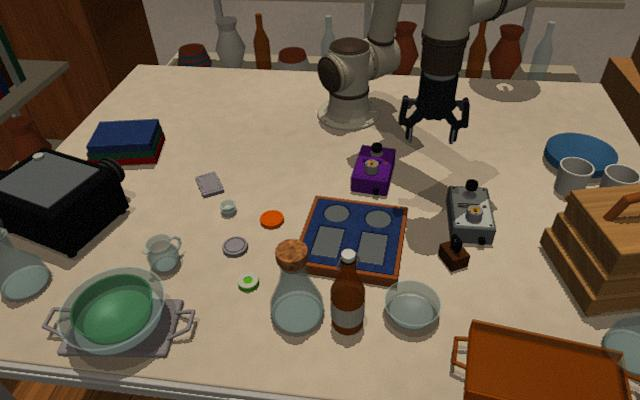

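View pics/g_top.png

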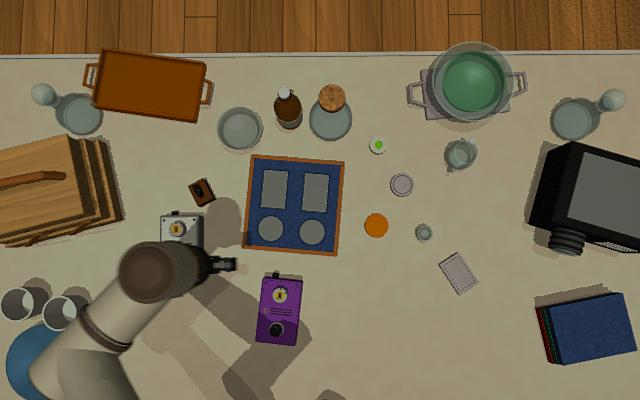

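>>> {"fn": "move_arm", "kwargs": {
  "steps": [
    [1,16,-36,0,0,0,0],
    [1,32,-72,0,0,0,0],
    [1,48,-108,0,0,0,0],
    [1,64,-144,0,0,0,0],
    [1,80,-180,0,0,0,0]
  ]
}}

```text
clock: 6.97
position: [515.4, 48.0, 181.8]
ee_rot: [1.0, 0.01, 0.0, -0.0]
contact_force: [0.0, 1.5, -0.1]
gripper_width: 85.6
```

>>> {"fn": "move_arm", "kwargs": {
  "steps": [
    [1,16,-36,0,0,0,0],
    [1,32,-72,0,0,0,0],
    [1,48,-108,0,0,0,0],
    [1,64,-144,0,0,0,0],
    [1,80,-180,0,0,0,0]
  ]
}}

```text
clock: 7.38
position: [595.5, -132.1, 181.6]
ee_rot: [1.0, 0.009, -0.0, -0.0]
contact_force: [0.8, 1.0, 0.6]
gripper_width: 85.0
```

>>> {"fn": "move_arm", "kwargs": {
  "steps": [
    [1,15,-33,-25,0,0,0],
    [1,30,-66,-50,0,0,0],
    [1,30,-66,-85,0,0,0],
    [1,30,-66,-100,0,0,0],
    [1,30,-66,-100,0,0,0]
  ]
}}

```text
clock: 7.8
position: [621.7, -196.7, 75.9]
ee_rot: [1.0, 0.008, -0.005, -0.001]
contact_force: [-0.6, 1.1, 0.1]
gripper_width: 85.7
```

>>> {"fn": "move_arm", "kwargs": {
  "steps": [
    [1,0,0,0,0,0,0],
    [1,0,0,0,0,0,0],
    [1,0,0,0,0,0,0]
  ]
}}

```text
clock: 8.05
position: [626.8, -196.2, 83.9]
ee_rot: [1.0, 0.01, 0.002, 0.0]
contact_force: [-0.8, 0.3, -0.3]
gripper_width: 85.4
```

```bash
cat > snap.py <<'E'
import sys
from h import *
tag=sys.argv[1]; r=int(sys.argv[2]) if len(sys.argv)>2 else 45
s=readout.read_state(); print(np.round(s["position"],1),round(s["gripper_width"],1),np.round(s["contact_force"],1),np.round(s["ee_rot"],4),s["clock"])
im=[]
for n in("top","scene"):
    p=optics.get_image(n); u=w2px(p,s["position"]); x=int(np.clip(u[0],r,640-r)); y=int(np.clip(u[1],r,400-r)); print(n,np.round(u,1),"crop origin",x-r,y-r)
    f=np.array(p["frame"])[y-r:y+r,x-r:x+r]; im.append(cv2.resize(f,(400,400),interpolation=cv2.INTER_CUBIC))
cv2.imwrite("pics/"+tag+".png",np.hstack(im))
E
python3 snap.py g1
```

```text
[ 626.8 -196.2   83.9] 85.4 [-0.8  0.3 -0.3] [1.0e+00 9.8e-03 2.1e-03 4.0e-04] 8.05
top [405.5 178.9] crop origin 360 133
scene [230.  222.2] crop origin 184 177
```

View pics/g1.png

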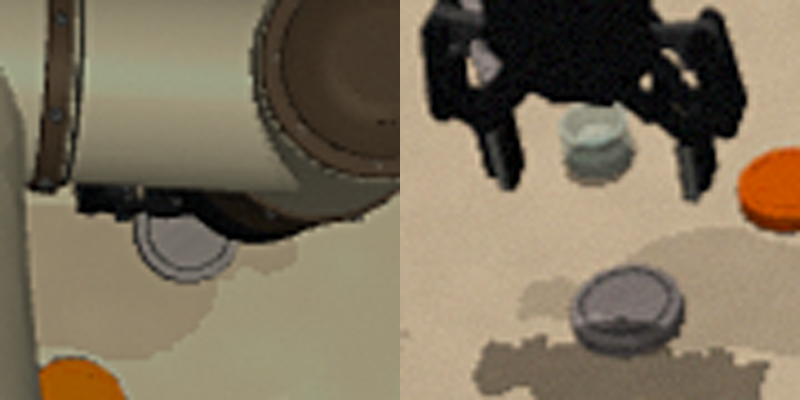

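>>> {"fn": "move_arm", "kwargs": {
  "steps": [
    [1,0,-1,-25,0,0,0],
    [1,0,-1,-45,0,0,0],
    [1,0,-1,-60,0,0,0],
    [1,0,-1,-60,0,0,0],
    [1,0,-1,-60,0,0,0]
  ]
}}

```text
clock: 8.57
position: [625.5, -197.5, 21.7]
ee_rot: [1.0, 0.009, -0.0, 0.0]
contact_force: [-0.6, -0.5, 0.0]
gripper_width: 85.5
```

```bash
python3 snap.py g2
```

```text
[ 625.5 -197.5   21.7] 85.5 [-0.6 -0.5  0. ] [ 1.0e+00  9.4e-03 -1.0e-04  1.0e-04] 8.5667
top [401.6 183.2] crop origin 356 138
scene [233.7 241.7] crop origin 188 196
```

View pics/g2.png

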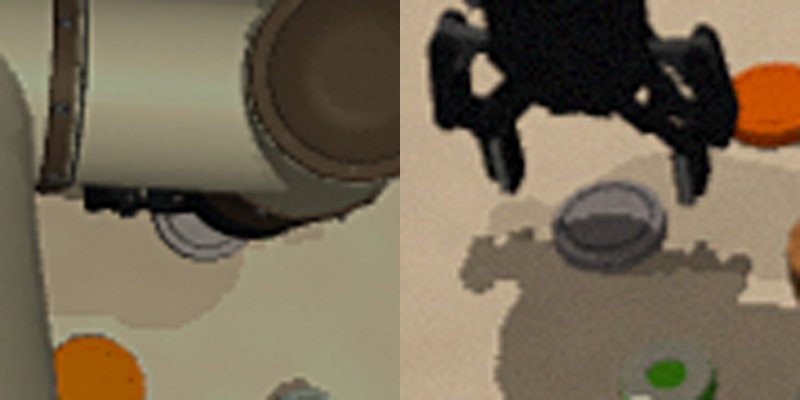

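>>> {"fn": "move_arm", "kwargs": {
  "steps": [
    [1,0,0,-10,0,0,0],
    [1,0,0,-19,0,0,0],
    [1,0,0,-19,0,0,0],
    [-1,0,0,-19,0,0,0],
    [-1,0,0,-19,0,0,0]
  ]
}}

```text
clock: 9.08
position: [625.4, -197.7, 2.2]
ee_rot: [1.0, 0.009, -0.0, 0.0]
contact_force: [0.9, 0.4, 0.4]
gripper_width: 63.9
```

>>> {"fn": "move_arm", "kwargs": {
  "steps": [
    [-1,0,0,0,0,0,0],
    [-1,0,0,0,0,0,0],
    [-1,0,0,0,0,0,0]
  ]
}}

```text
clock: 9.33
position: [626.1, -197.8, 3.4]
ee_rot: [1.0, 0.009, 0.001, 0.0]
contact_force: [-0.0, -0.0, 4.6]
gripper_width: 54.7
```

>>> {"fn": "move_arm", "kwargs": {
  "steps": [
    [-1,0,0,10,0,0,0],
    [-1,0,0,30,0,0,0],
    [-1,0,0,50,0,0,0],
    [-1,0,0,70,0,0,0],
    [-1,0,0,70,0,0,0]
  ]
}}

```text
clock: 9.75
position: [628.1, -198.1, 77.3]
ee_rot: [1.0, 0.01, 0.004, 0.001]
contact_force: [1.6, -0.1, 0.4]
gripper_width: 54.2
```

```bash
python3 snap.py g3
```

```text
[ 628.1 -198.1   77.3] 54.2 [ 1.6 -0.1  0.4] [9.999e-01 9.500e-03 4.200e-03 9.000e-04] 9.75
top [405.8 178.7] crop origin 360 133
scene [229.4 224.8] crop origin 184 179
```

View pics/g3.png

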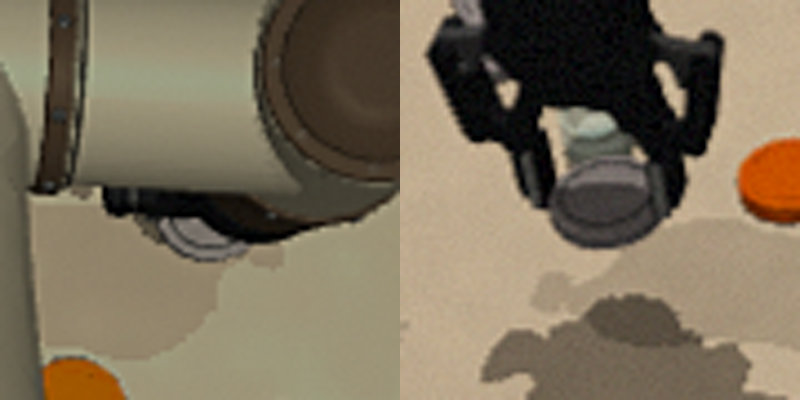

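>>> {"fn": "move_arm", "kwargs": {
  "steps": [
    [-1,0,0,25,0,0,0],
    [-1,-16,30,40,0,0,0],
    [-1,-34,64,40,0,0,0],
    [-1,-51,97,40,0,0,0],
    [-1,-68,130,40,0,0,0]
  ]
}}

```text
clock: 10.27
position: [555.4, -66.7, 111.0]
ee_rot: [1.0, 0.008, -0.001, -0.0]
contact_force: [0.7, 0.6, -0.3]
gripper_width: 54.6
```

>>> {"fn": "move_arm", "kwargs": {
  "steps": [
    [-1,-16,30,0,0,0,0],
    [-1,-32,60,0,0,0,0],
    [-1,-48,90,-15,0,0,0],
    [-1,-48,90,-45,0,0,0],
    [-1,-48,90,-45,0,0,0]
  ]
}}

```text
clock: 10.68
position: [504.1, 22.7, 62.5]
ee_rot: [1.0, 0.01, -0.006, 0.001]
contact_force: [-1.5, -0.8, -2.1]
gripper_width: 54.7
```

>>> {"fn": "move_arm", "kwargs": {
  "steps": [
    [-1,0,0,0,0,0,0],
    [-1,0,0,0,0,0,0],
    [-1,0,0,0,0,0,0]
  ]
}}

```text
clock: 10.93
position: [510.5, 21.8, 68.2]
ee_rot: [1.0, 0.008, 0.001, -0.0]
contact_force: [0.7, 0.4, -1.2]
gripper_width: 54.7
```

```bash
python3 snap.py g4
```

```text
[510.5  21.8  68.2] 54.7 [ 0.7  0.4 -1.2] [ 1.0e+00  8.5e-03  8.0e-04 -1.0e-04] 10.9333
top [311. 230.] crop origin 265 184
scene [335.5 200.4] crop origin 290 155
```

View pics/g4.png

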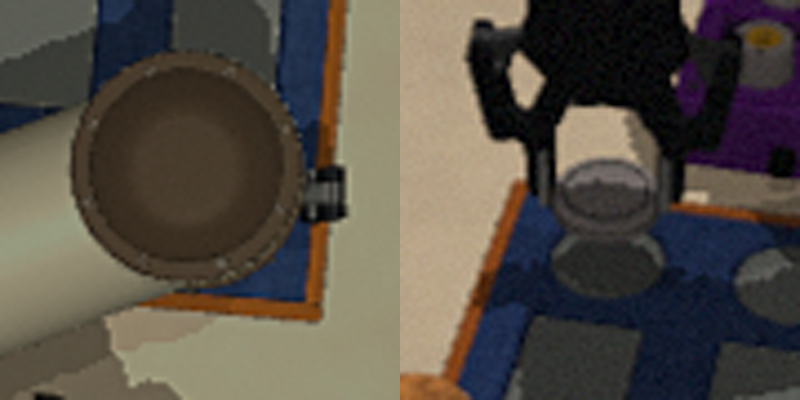

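>>> {"fn": "move_arm", "kwargs": {
  "steps": [
    [-1,0,0,-10,0,0,0],
    [-1,0,0,-20,0,0,0],
    [-1,0,0,-29,0,0,0],
    [-1,0,0,-29,0,0,0],
    [-1,0,0,-29,0,0,0]
  ]
}}

```text
clock: 11.45
position: [508.7, 22.0, 37.2]
ee_rot: [1.0, 0.009, -0.001, 0.0]
contact_force: [-0.0, 0.7, -1.5]
gripper_width: 54.5
```

```bash
python3 snap.py g5 25
```

```text
[508.7  22.   37.2] 54.5 [-0.   0.7 -1.5] [ 1.0e+00  9.0e-03 -1.2e-03  5.0e-04] 11.45
top [311.2 231.2] crop origin 286 206
scene [335.8 209.8] crop origin 310 184
```

View pics/g5.png

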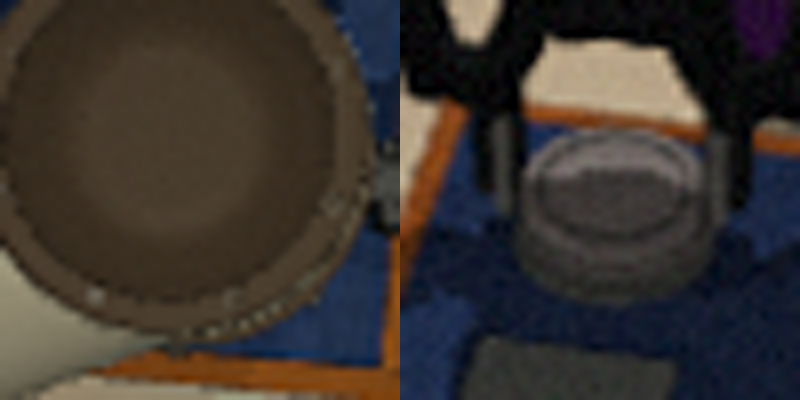

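>>> {"fn": "move_arm", "kwargs": {
  "steps": [
    [-1,0.5,0,-2,0,0,0],
    [-1,0.5,0,-4,0,0,0],
    [-1,0.5,0,-4,0,0,0],
    [-1,0.5,0,-4,0,0,0]
  ]
}}

```text
clock: 11.88
position: [509.8, 22.4, 34.3]
ee_rot: [1.0, 0.009, 0.0, -0.0]
contact_force: [-0.1, 0.2, -0.9]
gripper_width: 54.4
```

>>> {"fn": "move_arm", "kwargs": {
  "steps": [
    [-1,0,0,-1.5,0,0,0],
    [-1,0,0,-3,0,0,0],
    [-1,0,0,-3,0,0,0],
    [-1,0,0,-3,0,0,0]
  ]
}}

```text
clock: 12.22
position: [509.8, 22.4, 31.2]
ee_rot: [1.0, 0.009, -0.0, 0.0]
contact_force: [-0.5, -0.6, -0.4]
gripper_width: 54.7
```

>>> {"fn": "move_arm", "kwargs": {
  "steps": [
    [-1,0,0,-1,0,0,0],
    [-1,0,0,-1,0,0,0],
    [-1,0,0,-1,0,0,0]
  ]
}}

```text
clock: 12.47
position: [510.0, 22.4, 30.3]
ee_rot: [1.0, 0.009, 0.0, -0.0]
contact_force: [0.1, -0.5, -1.3]
gripper_width: 55.0
```

```bash
python3 snap.py g6 25
```

```text
[510.   22.4  30.3] 55.0 [ 0.1 -0.5 -1.3] [ 1.0e+00  9.1e-03  1.0e-04 -0.0e+00] 12.4667
top [311.1 230.8] crop origin 286 205
scene [335.9 212.3] crop origin 310 187
```

View pics/g6.png

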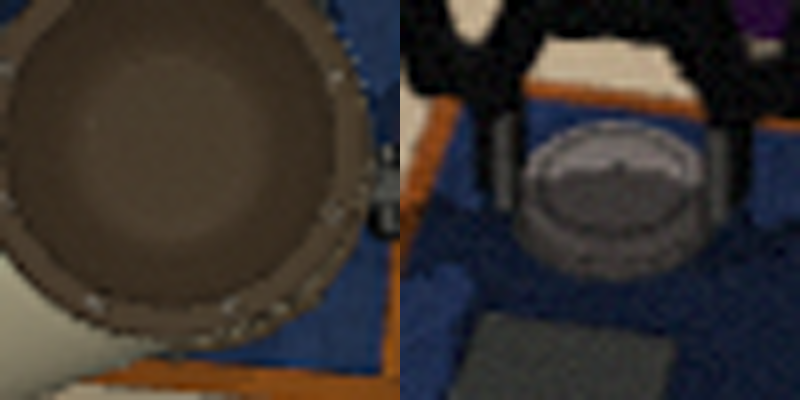

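Inside the mouth without contact. Release, then rise.

>>> {"fn": "move_arm", "kwargs": {
  "steps": [
    [0.45,0,0,0,0,0,0],
    [0.5,0,0,0,0,0,0],
    [0.5,0,0,0,0,0,0],
    [0.5,0,0,20,0,0,0],
    [0.5,0,0,45,0,0,0]
  ]
}}

```text
clock: 12.98
position: [508.2, 21.9, 74.1]
ee_rot: [1.0, 0.009, -0.003, 0.001]
contact_force: [0.6, -0.1, -0.1]
gripper_width: 64.2
```

>>> {"fn": "move_arm", "kwargs": {
  "steps": [
    [-1,0,0,0,0,0,0],
    [-1,0,0,0,0,0,0],
    [-1,0,0,0,0,0,0],
    [-1,0,0,0,0,0,0]
  ]
}}

```text
clock: 13.32
position: [509.2, 22.2, 74.6]
ee_rot: [1.0, 0.009, -0.001, 0.0]
contact_force: [0.1, -0.3, 0.5]
gripper_width: 15.4
```

```bash
python3 snap.py g7 30
```

```text
[509.2  22.2  74.6] 15.4 [ 0.1 -0.3  0.5] [ 1.e+00  9.e-03 -8.e-04  2.e-04] 13.3167
top [310.7 230.4] crop origin 280 200
scene [335.7 198. ] crop origin 305 167
```

View pics/g7.png

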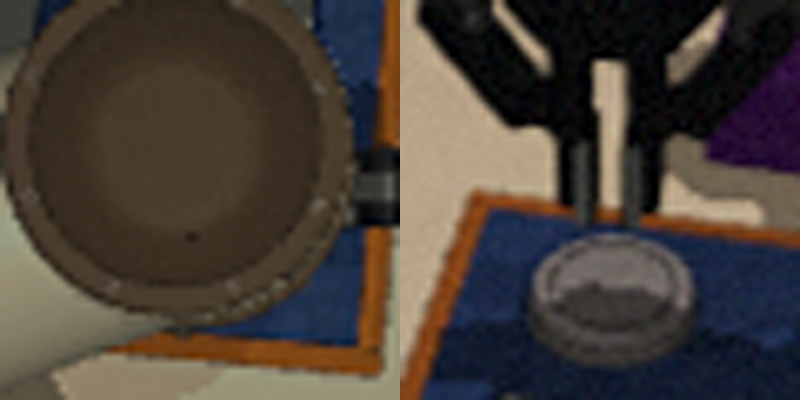

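>>> {"fn": "move_arm", "kwargs": {
  "steps": [
    [-1,0,0,-12,0,0,0],
    [-1,0,0,-24,0,0,0],
    [-1,0,0,-32,0,0,0],
    [-1,0,0,-32,0,0,0],
    [-1,0,0,-32,0,0,0]
  ]
}}

```text
clock: 13.83
position: [509.5, 22.2, 42.7]
ee_rot: [1.0, 0.009, -0.001, 0.0]
contact_force: [0.1, 0.4, 0.3]
gripper_width: -0.2
```

>>> {"fn": "move_arm", "kwargs": {
  "steps": [
    [-1,0,0,-2,0,0,0],
    [-1,0,0,-4,0,0,0],
    [-1,0,0,-6,0,0,0],
    [-1,0,0,-6,0,0,0],
    [-1,0,0,-6,0,0,0]
  ]
}}

```text
clock: 14.25
position: [510.2, 22.5, 37.6]
ee_rot: [1.0, 0.009, 0.0, -0.0]
contact_force: [-0.1, 0.4, -0.1]
gripper_width: -0.0
```

>>> {"fn": "move_arm", "kwargs": {
  "steps": [
    [-1,0,0,-1,0,0,0],
    [-1,0,0,-2,0,0,0],
    [-1,0,0,-3,0,0,0],
    [-1,0,0,-3,0,0,0]
  ]
}}

```text
clock: 14.58
position: [510.2, 22.5, 35.0]
ee_rot: [1.0, 0.009, 0.0, -0.0]
contact_force: [-1.2, -0.1, 6.9]
gripper_width: 0.5
```

>>> {"fn": "move_arm", "kwargs": {
  "steps": [
    [-1,0,0,-1,0,0,0],
    [-1,0,0,-2,0,0,0],
    [-1,0,0,-3,0,0,0],
    [-1,0,0,-3,0,0,0]
  ]
}}

```text
clock: 14.92
position: [510.3, 22.5, 34.6]
ee_rot: [1.0, 0.01, 0.001, 0.0]
contact_force: [-8.0, 1.0, 26.0]
gripper_width: 0.1
```

>>> {"fn": "move_arm", "kwargs": {
  "steps": [
    [-1,0,0,6,0,0,0],
    [-1,0,0,20,0,0,0],
    [-1,0,-20,50,0,0,0],
    [-1,-5,-55,70,0,0,0],
    [-1,-10,-95,75,0,0,0]
  ]
}}

```text
clock: 15.33
position: [502.1, -72.4, 109.5]
ee_rot: [1.0, 0.011, 0.003, -0.0]
contact_force: [1.1, -0.0, -0.1]
gripper_width: 0.4
```

>>> {"fn": "move_arm", "kwargs": {
  "steps": [
    [1,0,-40,10,0,0,0],
    [1,0,-80,20,0,0,0],
    [1,0,-120,30,0,0,0],
    [1,0,-120,30,0,0,0],
    [1,0,-120,30,0,0,0]
  ]
}}

```text
clock: 15.75
position: [499.3, -194.6, 136.1]
ee_rot: [1.0, 0.007, 0.0, -0.0]
contact_force: [0.3, 0.9, -0.2]
gripper_width: 60.5
```

```bash
python3 - <<'E'
from h import *
s=readout.read_state(); print(s["position"])
for n,b in(("top",(235,150,355,260)),("scene",(290,185,420,295))):
    p=optics.get_image(n); save(p,"h1"+n,b,5)
E
python3 goods.py
```

```text
[ 499.29479732 -194.58810376  136.11521231]
top 42664 [ 499.  -237.7] [array([ 464.2, -232.9]), array([280.5, 318.2]), np.float64(1.0)] [array([ 466.2, -219.6]), array([279. , 388.1]), np.float64(79.7)]
top 5066 [ 698.1 -346.8] [array([ 697.6, -347.5]), array([71.8, 93.5]), np.float64(17.3)] [array([ 698.1, -346.5]), array([68.7, 97.2]), np.float64(39.6)]
top 1113 [ 723.5 -141.3] [array([ 722. , -142.5]), array([42.6, 44.1]), np.float64(65.8)] [array([ 723.1, -141.6]), array([39.2, 41.5]), np.float64(136.8)]
[ 77  96 106] [119 146 155] [115 124 130] [118 147 155]
scene 5406 [ 415.9 -325.9] [array([ 416.2, -326.1]), array([100.3,  57.8]), np.float64(32.6)] [array([ 415.9, -326. ]), array([ 64.9, 113.8]), np.float64(121.6)]
scene 2294 [ 662.3 -326.6] [array([ 661.3, -325.1]), array([111.6,  25.4]), np.float64(21.5)] [array([ 661.9, -326.6]), array([ 25.6, 132.1]), np.float64(111.7)]
scene 2176 [ 503.1 -249.1] [array([ 503.6, -248.7]), array([70. , 38.2]), np.float64(24.3)] [array([ 503.2, -249.2]), array([39.4, 71.2]), np.float64(113.1)]
```

View pics/h1scene.png

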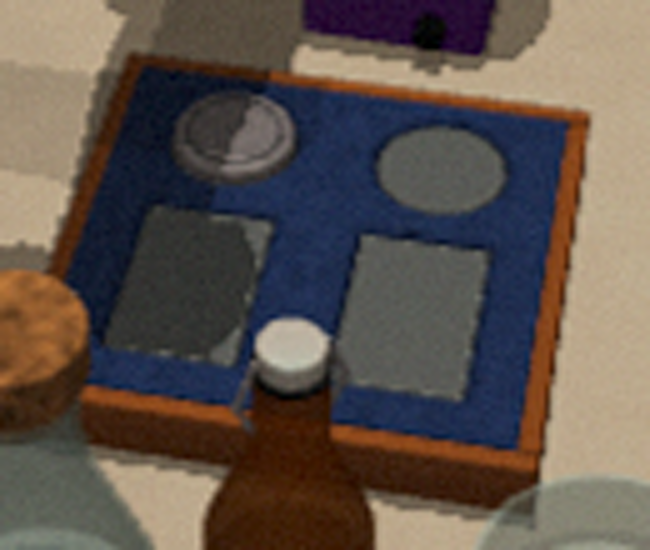

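View pics/h1top.png

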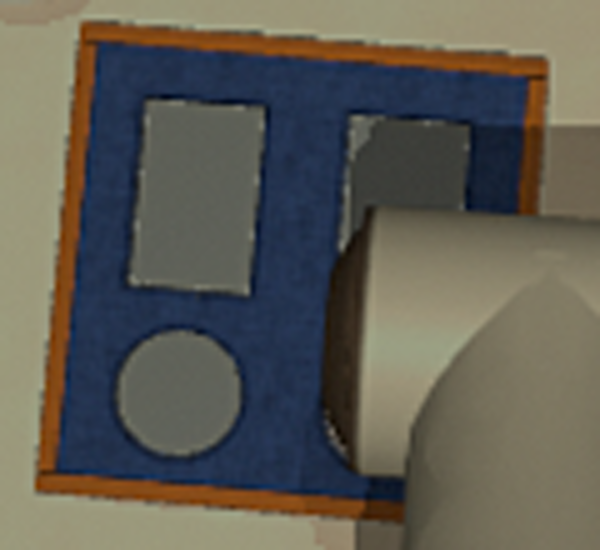

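View pics/g_top.png

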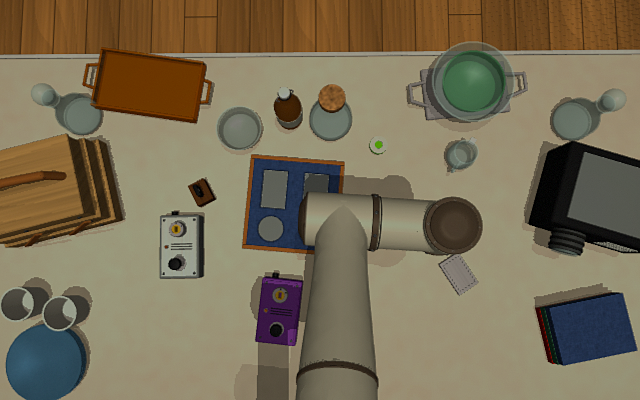

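>>> {"fn": "move_arm", "kwargs": {
  "steps": [
    [1,-18,-28,0,0,0,0.12],
    [1,-36,-56,0,0,0,0.24],
    [1,-54,-84,0,0,0,0.36],
    [1,-72,-112,0,0,0,0.48],
    [1,-90,-137,-20,0,0,0.558]
  ]
}}

```text
clock: 16.37
position: [412.2, -330.8, 119.3]
ee_rot: [0.957, 0.289, 0.003, 0.003]
contact_force: [1.1, -1.0, 0.1]
gripper_width: 85.4
```

>>> {"fn": "move_arm", "kwargs": {
  "steps": [
    [1,0,0,-30,0,0,0],
    [1,0,0,-50,0,0,0],
    [1,0,0,-50,0,0,0],
    [1,0,0,-50,0,0,0],
    [1,0,0,-50,0,0,0]
  ]
}}

```text
clock: 16.78
position: [411.3, -329.2, 67.3]
ee_rot: [0.958, 0.285, 0.0, 0.001]
contact_force: [0.0, -0.4, -0.1]
gripper_width: 85.5
```

```bash
python3 snap.py k1; python3 -c "
from h import *
print(readout.read_state()['joints'])"
```

```text
[ 411.3 -329.2   67.3] 85.5 [ 0.  -0.4 -0.1] [9.584e-01 2.853e-01 5.000e-04 7.000e-04] 16.7833
top [464.2 272.9] crop origin 419 227
scene [204.5 165.8] crop origin 159 120
[-3.67010665e-01  4.01600721e-01 -4.41862817e-01  4.33286255e-04
 -7.24222870e-01  2.51555575e+00]
```

View pics/k1.png

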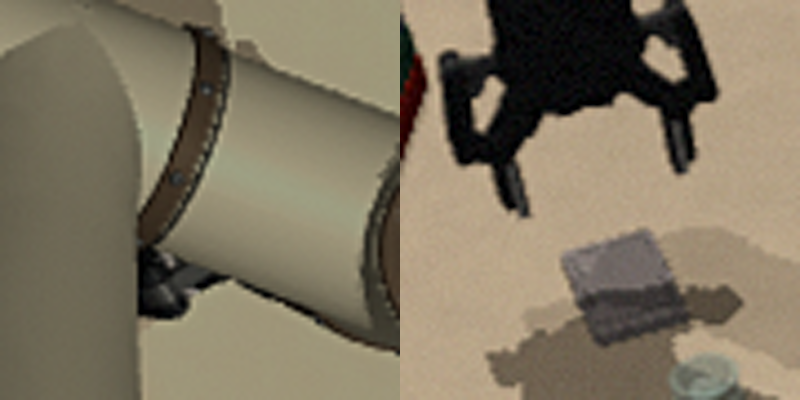

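>>> {"fn": "move_arm", "kwargs": {
  "steps": [
    [1,0,0,-22,0,0,0],
    [1,0,0,-44,0,0,0],
    [1,0,0,-55,0,0,0],
    [1,0,0,-64,0,0,0],
    [1,0,0,-64,0,0,0]
  ]
}}

```text
clock: 17.3
position: [409.7, -329.2, 1.6]
ee_rot: [0.959, 0.284, -0.001, -0.0]
contact_force: [0.6, -1.2, 0.1]
gripper_width: 85.4
```

```bash
python3 snap.py k2 30
```

```text
[ 409.7 -329.2    1.6] 85.4 [ 0.6 -1.2  0.1] [ 9.587e-01  2.843e-01 -5.000e-04 -5.000e-04] 17.3
top [456.2 272.2] crop origin 426 242
scene [209.3 185.3] crop origin 179 155
```

View pics/k2.png

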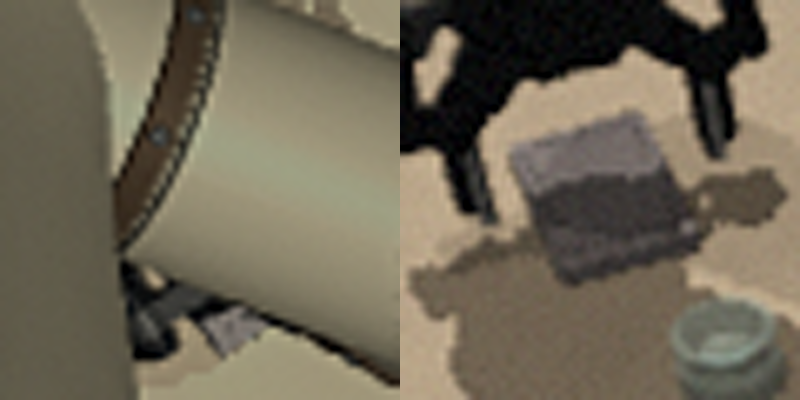

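>>> {"fn": "move_arm", "kwargs": {
  "steps": [
    [-1,0,0,2,0,0,0],
    [-1,0,0,2,0,0,0],
    [-1,0,0,2,0,0,0],
    [-1,0,0,2,0,0,0],
    [-1,0,0,2,0,0,0]
  ]
}}

```text
clock: 17.82
position: [410.6, -329.9, 6.4]
ee_rot: [0.959, 0.284, 0.001, 0.001]
contact_force: [-1.0, 2.4, 10.8]
gripper_width: 52.0
```

>>> {"fn": "move_arm", "kwargs": {
  "steps": [
    [-1,0,0,10,0,0,0],
    [-1,0,0,30,0,0,0],
    [-1,0,0,60,0,0,0],
    [-1,0,0,80,0,0,0],
    [-1,0,0,80,0,0,0]
  ]
}}

```text
clock: 18.23
position: [412.7, -331.1, 89.4]
ee_rot: [0.959, 0.285, 0.004, 0.003]
contact_force: [1.6, -0.2, -1.0]
gripper_width: 51.2
```

```bash
python3 snap.py k3 45
```

```text
[ 412.7 -331.1   89.4] 51.2 [ 1.6 -0.2 -1. ] [0.9586 0.2846 0.0036 0.0035] 18.2333
top [468.  272.8] crop origin 422 227
scene [202.  159.1] crop origin 157 114
```

View pics/k3.png

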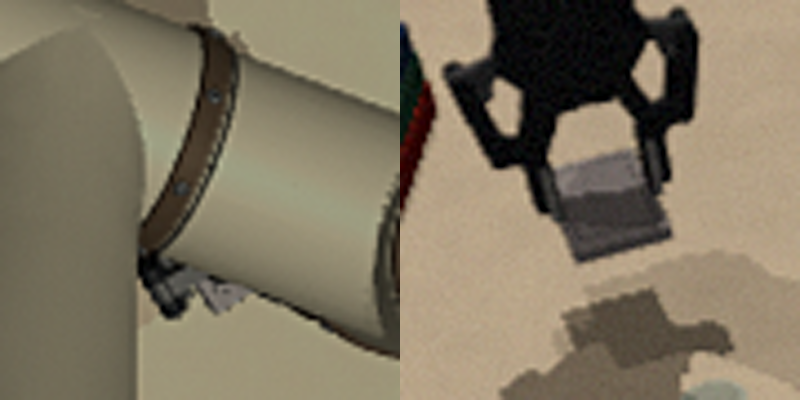

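>>> {"fn": "move_arm", "kwargs": {
  "steps": [
    [-1,18,32,20,0,0,-0.1],
    [-1,36,64,30,0,0,-0.2],
    [-1,54,96,30,0,0,-0.3],
    [-1,72,128,30,0,0,-0.4],
    [-1,90,160,30,0,0,-0.5]
  ]
}}

```text
clock: 18.75
position: [499.2, -168.0, 113.1]
ee_rot: [0.999, 0.035, -0.001, -0.0]
contact_force: [0.6, -0.9, -1.6]
gripper_width: 51.0
```

>>> {"fn": "move_arm", "kwargs": {
  "steps": [
    [-1,18,32,0,0,0,-0.1],
    [-1,36,64,0,0,0,-0.167],
    [-1,54,96,0,0,0,-0.167],
    [-1,72,128,0,0,0,-0.167],
    [-1,90,160,0,0,0,-0.167]
  ]
}}

```text
clock: 19.17
position: [589.2, -8.0, 112.5]
ee_rot: [0.999, -0.045, -0.002, 0.0]
contact_force: [0.3, -0.2, -0.3]
gripper_width: 51.0
```

>>> {"fn": "move_arm", "kwargs": {
  "steps": [
    [-1,15,24,-20,0,0,0],
    [-1,15,24,-40,0,0,0],
    [-1,15,24,-50,0,0,0],
    [-1,15,24,-50,0,0,0],
    [-1,15,24,-50,0,0,0]
  ]
}}

```text
clock: 19.58
position: [603.6, 13.4, 63.1]
ee_rot: [0.999, -0.046, -0.002, 0.001]
contact_force: [-0.4, -0.2, -0.3]
gripper_width: 51.0
```

```bash
python3 snap.py k4 30
```

```text
[603.6  13.4  63.1] 51.0 [-0.4 -0.2 -0.3] [ 9.99e-01 -4.57e-02 -1.70e-03  7.00e-04] 19.5833
top [314.5 190.3] crop origin 284 160
scene [326.7 229.4] crop origin 296 199
```

View pics/k4.png

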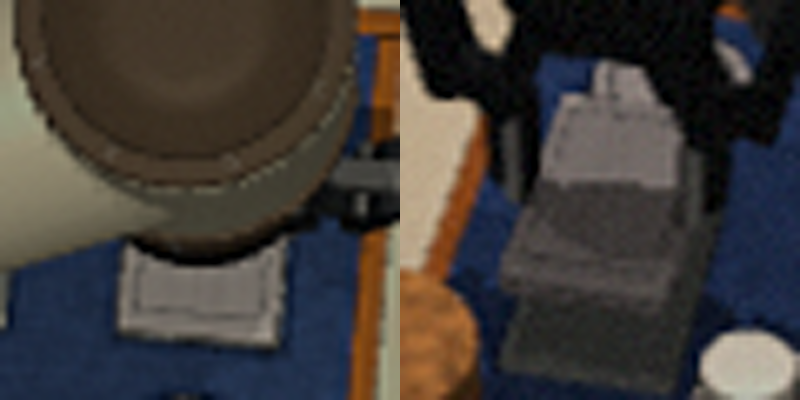

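Run:
```python
from h import *
p=optics.get_image("top"); q=optics.get_image("scene"); s=readout.read_state(); print(s["position"])
f=lambda o,c:(o[0]+(c[0]+.5)*60/400-.5,o[1]+(c[1]+.5)*60/400-.5)
ot,os=(284,160),(296,199)
z=s["position"][2]-6.4+11
print("top near-edge L,R corners of top face",[np.round(px2w(p,f(ot,c),z)[:2],1) for c in((122,330),(277,345))])
print("scene far corners top face",[np.round(px2w(q,f(os,(c[0]-400,c[1])),z)[:2],1) for c in((505,262),(665,290))])
save(p,"k5t",(284,160,344,220),10); save(q,"k5s",(296,199,356,259),10)
```

```text
[605.33055587  13.73192256  65.62576285]
top near-edge L,R corners of top face [array([559. ,  42.8]), array([553.6, -11.2])]
scene far corners top face [array([640.6, -14.6]), array([647.1,  37.9])]
```

View pics/k5s.png

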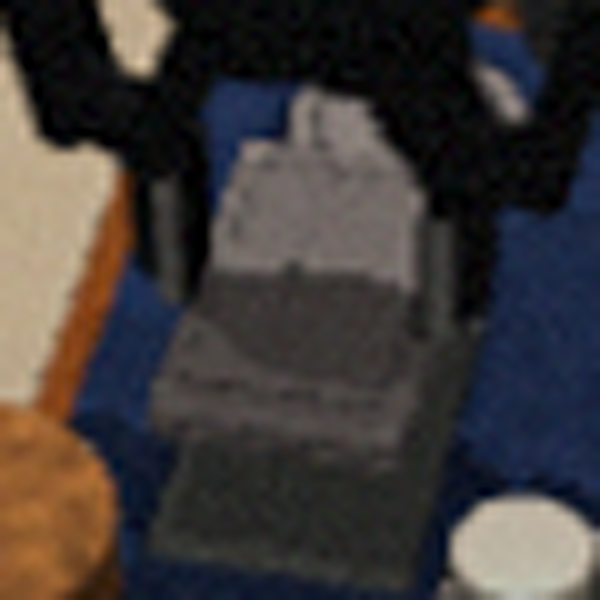

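View pics/k5t.png

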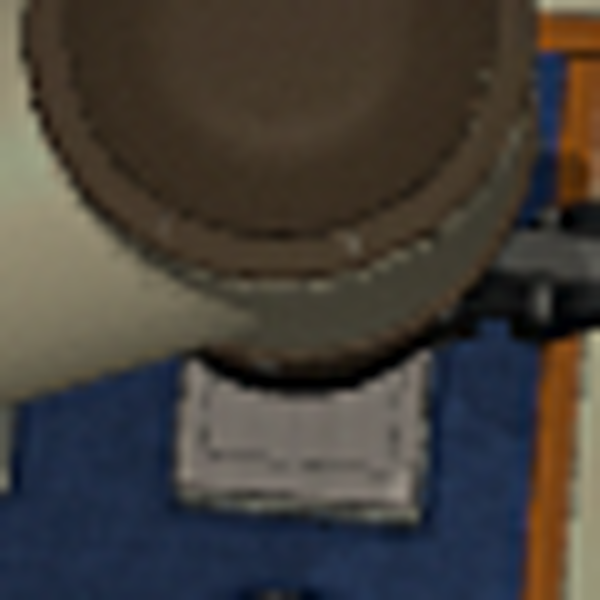

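Run:
```python
from h import *
p=optics.get_image("top"); q=optics.get_image("scene"); s=readout.read_state(); print(s["position"])
f=lambda o,c:(o[0]+(c[0]+.5)/10-.5,o[1]+(c[1]+.5)/10-.5)
z=s["position"][2]-6.4+11
for c in((178,488),(420,507)): print("top",c,np.round(px2w(p,f((284,160),c),z)[:2],1))
for c in((152,404),(400,435),(155,433),(400,460)): print("scene",c,[np.round(px2w(q,f((296,199),c),zz)[:2],1) for zz in(z,z-11)])
g=np.array(q["frame"])[199:259,296:356]
for x in(18,22,26,30,34): print(x,g[34:50,x].max(1))
```

```text
[605.25468817  13.9432157   65.49998563]
top (178, 488) [560.7  44.1]
top (420, 507) [556.1 -12.2]
scene (152, 404) [array([643.8, -15.3]), array([633.1, -17.5])]
scene (400, 435) [array([646.9,  38.3]), array([636.2,  37. ])]
scene (155, 433) [array([652.2, -13.3]), array([641.6, -15.5])]
scene (400, 460) [array([654.2,  39.2]), array([643.6,  37.8])]
18 [81 77 67 55 71 79 89 71 50 54 48 52 52 48 50 47]
22 [76 77 74 80 61 70 78 80 69 48 45 43 42 40 46 39]
26 [55 59 63 69 78 66 73 79 68 55 61 44 42 43 43 46]
30 [53 59 56 54 76 58 70 75 85 70 54 58 46 38 41 41]
34 [58 61 58 56 74 77 70 71 77 74 64 56 42 42 40 46]
```

>>> {"fn": "move_arm", "kwargs": {
  "steps": [
    [-1,2,0,-10,0,0,0],
    [-1,2,0,-20,0,0,0],
    [-1,2,0,-25,0,0,0],
    [-1,2,0,-25,0,0,0],
    [-1,2,0,-25,0,0,0]
  ]
}}

```text
clock: 20.3
position: [606.3, 14.2, 38.3]
ee_rot: [0.999, -0.045, -0.001, 0.0]
contact_force: [0.1, 0.3, -1.0]
gripper_width: 50.9
```

Run:
```python
from h import *
p=optics.get_image("top"); q=optics.get_image("scene"); s=readout.read_state(); print(s["position"],s["contact_force"])
a=cv2.resize(np.array(p["frame"])[175:225,289:339],(400,400),interpolation=cv2.INTER_CUBIC)
b=cv2.resize(np.array(q["frame"])[212:262,303:353],(400,400),interpolation=cv2.INTER_CUBIC)
cv2.imwrite("pics/k6.png",np.clip(np.hstack([a,b])*1.5,0,255))
```

```text
[607.02283517  14.3944452   39.26559179] [-0.2388999  -0.12228877 -1.30687023][ WARN:0@4.249] global loadsave.cpp:1063 imwrite_ Unsupported depth image for selected encoder is fallbacked to CV_8U.
```

View pics/k6.png

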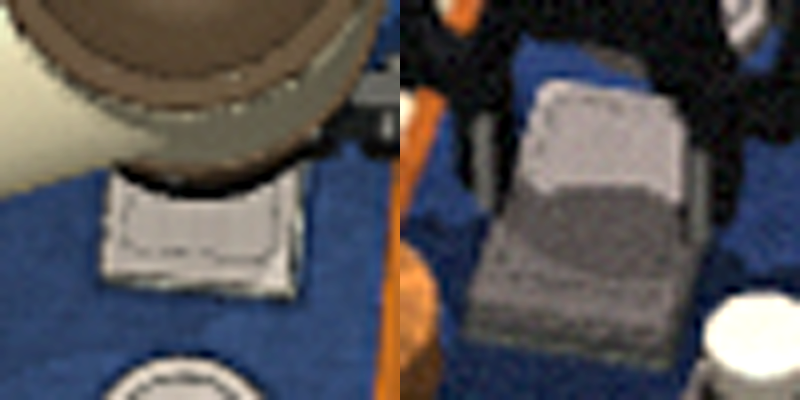

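>>> {"fn": "move_arm", "kwargs": {
  "steps": [
    [-1,0,-0.5,-2,0,0,0],
    [-1,0,-0.5,-4,0,0,0],
    [-1,0,-0.5,-4,0,0,0],
    [-1,0,-0.5,-4,0,0,0]
  ]
}}

```text
clock: 20.73
position: [606.8, 13.8, 35.3]
ee_rot: [0.999, -0.045, -0.0, 0.0]
contact_force: [0.0, -0.7, -0.6]
gripper_width: 51.0
```

>>> {"fn": "move_arm", "kwargs": {
  "steps": [
    [-1,0,0,-1,0,0,0],
    [-1,0,0,-2,0,0,0],
    [-1,0,0,-2,0,0,0],
    [-1,0,0,-2,0,0,0]
  ]
}}

```text
clock: 21.07
position: [607.0, 13.9, 33.5]
ee_rot: [0.999, -0.045, 0.0, 0.0]
contact_force: [-0.7, 0.1, 0.9]
gripper_width: 51.0
```

>>> {"fn": "move_arm", "kwargs": {
  "steps": [
    [-1,0,0,-1,0,0,0],
    [-1,0,0,-1,0,0,0],
    [-1,0,0,-1,0,0,0]
  ]
}}

```text
clock: 21.32
position: [607.1, 13.9, 32.7]
ee_rot: [0.999, -0.045, 0.0, -0.0]
contact_force: [-1.0, -0.5, 3.1]
gripper_width: 51.2
```

```bash
cat > snap2.py <<'E'
import sys
from h import *
tag=sys.argv[1]; a=[int(v) for v in sys.argv[2:8]]  # top x y, scene x y, size
p=optics.get_image("top"); q=optics.get_image("scene"); s=readout.read_state(); print(s["clock"],np.round(s["position"],1),np.round(s["contact_force"],1),s["gripper_width"])
r=a[4]
A=cv2.resize(np.array(p["frame"])[a[1]:a[1]+r,a[0]:a[0]+r],(400,400),interpolation=cv2.INTER_CUBIC)
B=cv2.resize(np.array(q["frame"])[a[3]:a[3]+r,a[2]:a[2]+r],(400,400),interpolation=cv2.INTER_CUBIC)
cv2.imwrite("pics/"+tag+".png",np.clip(np.hstack([A,B])*1.4,0,255).astype(np.uint8))
E
python3 snap2.py k7 289 175 303 212 50
```

```text
21.4167 [607.1  13.9  32.7] [-0.8  0.2  3.6] 51.03018707324634
```

View pics/k7.png

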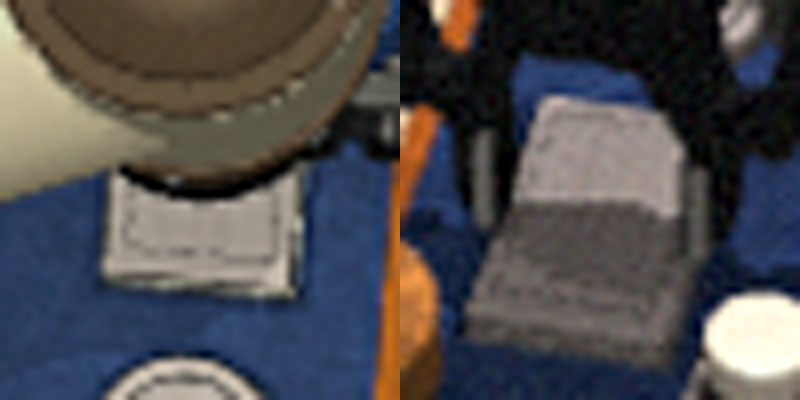

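>>> {"fn": "move_arm", "kwargs": {
  "steps": [
    [0.5,0,0,0,0,0,0],
    [0.5,0,0,0,0,0,0],
    [0.5,0,0,0,0,0,0],
    [0.5,0,0,20,0,0,0],
    [0.5,0,0,50,0,0,0]
  ]
}}

```text
clock: 21.83
position: [604.3, 13.4, 79.3]
ee_rot: [0.999, -0.046, -0.004, 0.001]
contact_force: [0.9, -0.0, 0.2]
gripper_width: 64.0
```

>>> {"fn": "move_arm", "kwargs": {
  "steps": [
    [-1,0,0,0,0,0,0],
    [-1,0,0,0,0,0,0],
    [-1,0,0,0,0,0,0],
    [-1,0,0,0,0,0,0]
  ]
}}

```text
clock: 22.17
position: [606.0, 13.7, 81.2]
ee_rot: [0.999, -0.046, -0.001, 0.0]
contact_force: [-0.1, -0.2, 0.3]
gripper_width: 15.9
```

```bash
python3 snap2.py k8 289 175 303 212 50
```

```text
22.2667 [606.1  13.7  81.1] [-0.4  0.1 -0.1] 1.2812491810848632
```

View pics/k8.png

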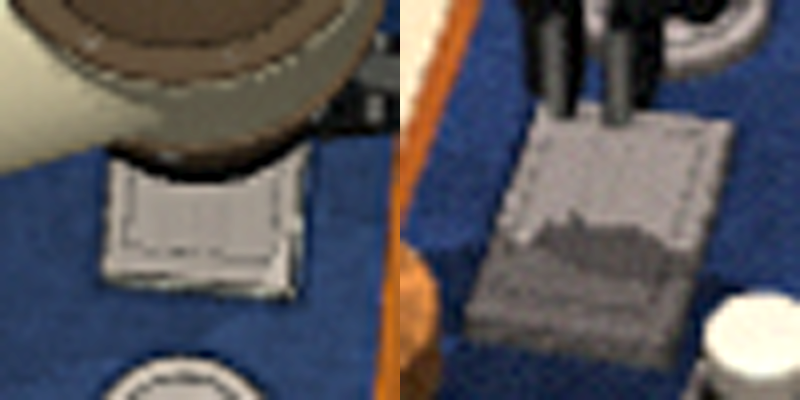

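>>> {"fn": "move_arm", "kwargs": {
  "steps": [
    [-1,-1.5,0,-20,0,0,0],
    [-1,-1.5,0,-35,0,0,0],
    [-1,-1.5,0,-42,0,0,0],
    [-1,-1.5,0,-42,0,0,0],
    [-1,-1.5,0,-42,0,0,0]
  ]
}}

```text
clock: 22.68
position: [605.3, 13.8, 39.9]
ee_rot: [0.999, -0.045, -0.0, 0.0]
contact_force: [-0.5, 0.9, 0.6]
gripper_width: 0.1
```

>>> {"fn": "move_arm", "kwargs": {
  "steps": [
    [-1,0,0,-1,0,0,0],
    [-1,0,0,-2,0,0,0],
    [-1,0,0,-3,0,0,0],
    [-1,0,0,-3,0,0,0]
  ]
}}

```text
clock: 23.02
position: [605.5, 13.9, 37.6]
ee_rot: [0.999, -0.045, 0.0, -0.0]
contact_force: [-0.4, -0.0, -0.2]
gripper_width: -0.3
```

>>> {"fn": "move_arm", "kwargs": {
  "steps": [
    [-1,0,0,-1,0,0,0],
    [-1,0,0,-2,0,0,0],
    [-1,0,0,-3,0,0,0],
    [-1,0,0,-3,0,0,0]
  ]
}}

```text
clock: 23.35
position: [605.6, 13.9, 34.7]
ee_rot: [0.999, -0.045, 0.0, -0.0]
contact_force: [-0.1, 0.5, 3.0]
gripper_width: 0.2
```

>>> {"fn": "move_arm", "kwargs": {
  "steps": [
    [-1,0,0,-1,0,0,0],
    [-1,0,0,-2,0,0,0],
    [-1,0,0,-3,0,0,0],
    [-1,0,0,-3,0,0,0]
  ]
}}

```text
clock: 23.68
position: [605.7, 13.9, 33.9]
ee_rot: [0.999, -0.045, 0.0, 0.0]
contact_force: [-5.7, 0.4, 14.9]
gripper_width: 0.4
```

>>> {"fn": "move_arm", "kwargs": {
  "steps": [
    [-1,0,0,-1,0,0,0],
    [-1,0,0,-2,0,0,0],
    [-1,0,0,-2,0,0,0]
  ]
}}

```text
clock: 23.93
position: [605.7, 14.0, 33.7]
ee_rot: [0.999, -0.044, 0.001, 0.0]
contact_force: [-7.5, 0.8, 23.0]
gripper_width: -0.1
```

>>> {"fn": "move_arm", "kwargs": {
  "steps": [
    [-1,0,0,4,0,0,0],
    [-1,0,0,20,0,0,0],
    [-1,-15,30,50,0,0,0],
    [-1,-35,60,75,0,0,0],
    [-1,-60,95,90,0,0,0]
  ]
}}

```text
clock: 24.35
position: [551.3, 102.5, 117.8]
ee_rot: [0.999, -0.046, 0.002, -0.001]
contact_force: [1.2, 1.1, 0.2]
gripper_width: 0.1
```

>>> {"fn": "move_arm", "kwargs": {
  "steps": [
    [0.3,-25,35,10,0,0,0.05],
    [0.3,-50,70,20,0,0,0.1],
    [0.3,-75,105,30,0,0,0.11],
    [0.3,-100,140,30,0,0,0.11],
    [0.3,-108,150,20,0,0,0.11]
  ]
}}

```text
clock: 24.77
position: [441.7, 255.7, 138.4]
ee_rot: [1.0, 0.011, 0.002, -0.002]
contact_force: [0.9, 0.0, 0.6]
gripper_width: 55.4
```

```bash
python3 snap2.py k9 240 150 290 185 110; python3 snap2.py k10 140 180 420 170 100
```

```text
24.8667 [439.9 253.8 135.1] [ 0.  -0.2  0.7] 55.51001215523167
24.9667 [441.8 252.2 135.6] [-0.8 -0.1  0.1] 55.51144707661358
```

View pics/k9.png

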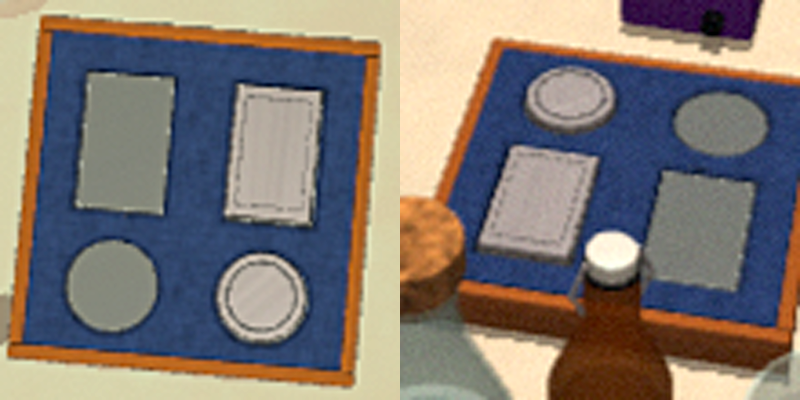

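View pics/k10.png

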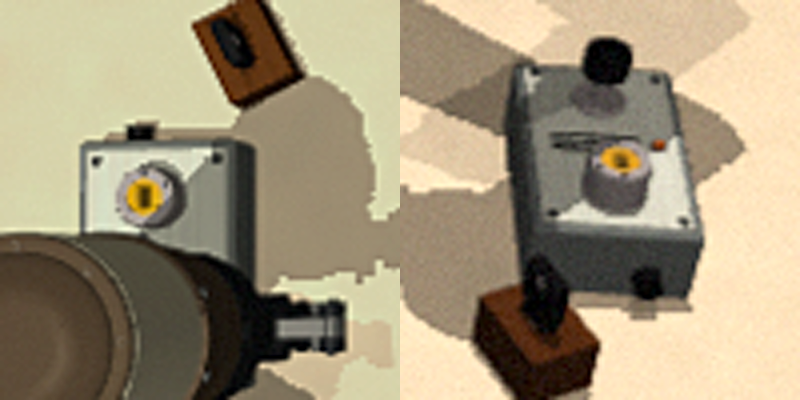

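>>> {"fn": "move_arm", "kwargs": {
  "steps": [
    [-1,0,0,0,0,0,0],
    [-1,0,0,0,0,0,0],
    [-1,0,0,0,0,0,0]
  ]
}}

```text
clock: 25.22
position: [443.0, 251.1, 136.0]
ee_rot: [1.0, 0.009, 0.0, 0.0]
contact_force: [0.6, -0.8, 0.7]
gripper_width: 19.8
```

>>> {"fn": "move_arm", "kwargs": {
  "steps": [
    [-1,-4,30,0,0,0,0],
    [-1,-8.5,60,0,0,0,0],
    [-1,-8.5,83.5,-10,0,0,0],
    [-1,-8.5,83.5,-30,0,0,0],
    [-1,-8.5,83.5,-30,0,0,0]
  ]
}}

```text
clock: 25.63
position: [432.6, 334.2, 102.7]
ee_rot: [1.0, 0.009, -0.002, 0.002]
contact_force: [-0.4, -1.7, 0.3]
gripper_width: -0.1
```

>>> {"fn": "move_arm", "kwargs": {
  "steps": [
    [-1,0,0,-10,0,0,0],
    [-1,0,0,-10,0,0,0],
    [-1,0,0,-10,0,0,0]
  ]
}}

```text
clock: 25.88
position: [434.1, 334.4, 96.1]
ee_rot: [1.0, 0.009, -0.0, 0.0]
contact_force: [0.3, 0.6, -0.2]
gripper_width: -0.2
```

```bash
python3 snap2.py k11 150 230 445 150 55
```

```text
25.9833 [434.4 335.1  96.8] [-0.2 -0.6  0.9] 0.28133957943290966
```

View pics/k11.png

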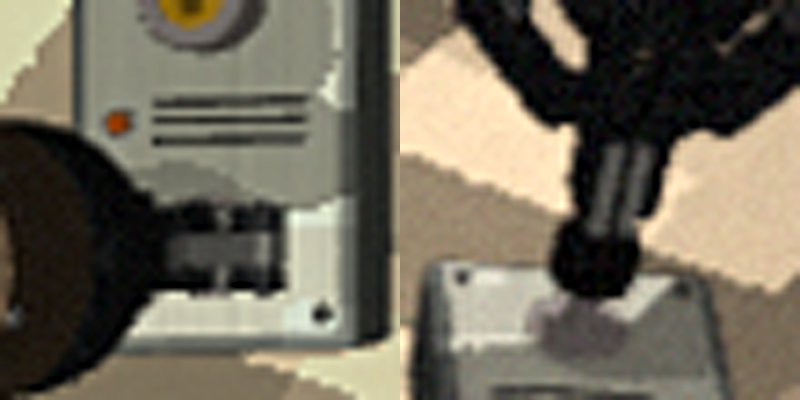

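Shut fingers stand over the pulled-out knob. Push down 20 mm in stages.

>>> {"fn": "move_arm", "kwargs": {
  "steps": [
    [-1,0,0,-4,0,0,0],
    [-1,0,0,-8,0,0,0],
    [-1,0,0,-12,0,0,0],
    [-1,0,0,-16,0,0,0],
    [-1,0,0,-16,0,0,0]
  ]
}}

```text
clock: 26.4
position: [434.2, 335.6, 79.8]
ee_rot: [1.0, 0.01, 0.0, -0.0]
contact_force: [0.6, 1.1, 0.4]
gripper_width: 0.1
```

>>> {"fn": "move_arm", "kwargs": {
  "steps": [
    [-1,0,0,-2,0,0,0],
    [-1,0,0,-4,0,0,0],
    [-1,0,0,-5,0,0,0],
    [-1,0,0,-5,0,0,0]
  ]
}}

```text
clock: 26.73
position: [434.3, 335.7, 77.9]
ee_rot: [1.0, 0.01, 0.001, -0.0]
contact_force: [-4.2, -3.6, 17.9]
gripper_width: 0.1
```

>>> {"fn": "move_arm", "kwargs": {
  "steps": [
    [-1,0,0,-2,0,0,0],
    [-1,0,0,-2,0,0,0],
    [-1,0,0,15,0,0,0],
    [-1,0,-20,45,0,0,0],
    [-1,0,-50,70,0,0,0]
  ]
}}

```text
clock: 27.15
position: [433.6, 286.3, 145.2]
ee_rot: [1.0, 0.011, -0.0, 0.0]
contact_force: [0.5, 0.6, -0.4]
gripper_width: 0.3
```

>>> {"fn": "move_arm", "kwargs": {
  "steps": [
    [-1,0,-40,0,0,0,0],
    [-1,0,-80,0,0,0,0],
    [0.0,0,-120,0,0,0,0.12],
    [0.0,0,-120,0,0,0,0.24],
    [0.0,0,-120,0,0,0,0.36]
  ]
}}

```text
clock: 27.57
position: [432.7, 162.9, 144.4]
ee_rot: [0.982, 0.19, -0.001, 0.0]
contact_force: [-0.1, 0.8, 0.0]
gripper_width: 36.1
```

```bash
python3 snap2.py m1 150 180 420 170 100
python3 - <<'E'
from meas2 import *
from bench import *
for n in("top","scene"):
    p=optics.get_image(n)
    for k,z in(("key_bow",76),("block_slot",35),("lock_mouth",74),("knob_grip",69)):
        for d in nets.tip_of(k,p)[:2]: print(n,k,round(d["conf"],2),np.round(d["uv"],1),np.round(px2w(p,d["uv"],z)[:2],1))
    if n=="top": save(p,"m2t",(185,165,220,215),12)
    else: save(p,"m2s",(435,228,475,275),12)
    save(p,"full_"+n)
E
python3 meas2.py
```

```text
27.6667 [433.2 164.5 144.5] [-0.   0.1  0.1] 42.1859629632961
top key_bow 0.44 [197.7 191. ] [601.6 285.3]
top block_slot 0.91 [200.2 192.8] [602.2 289.9]
top lock_mouth 0.91 [281.4 294.4] [363.4  89.4]
top lock_mouth 0.64 [176.5 226.2] [519.8 333.6]
top knob_grip 0.6 [278.3 323.7] [296.9  96.6]
top knob_grip 0.39 [175.1 263.2] [434.4 336.4]
scene key_bow 0.68 [453.4 243.8] [629.6 282.6]
scene block_slot 0.82 [457.8 249.5] [604.8 299.6]
scene lock_mouth 0.85 [478.8 210.6] [516.4 345.5]
scene lock_mouth 0.58 [368.1 162.9] [363.2  87.5]
scene knob_grip 0.55 [374.4 149.9] [296.8  99.7]
scene knob_grip 0.42 [471.6 186.8] [426.  338.6]
top
  knobtop 552 [513.  275.9] [array([513.7, 275.7]), array([63. , 10.4]), np.float64(1.1)] [array([512.6, 275.9]), array([ 9.9, 96.7]), np.float64(91.0)]
  knobtop 526 [603.4 284.2] [array([603.2, 283.9]), array([35.7, 18.4]), np.float64(27.3)] [array([603.9, 284.4]), array([18.7, 38.1]), np.float64(119.6)]
  knobtop 375 [591.1 261. ] [array([596.8, 274.7]), array([54.1, 43.1]), np.float64(27.9)] [array([565.6, 207.7]), array([ 54.3, 100.3]), np.float64(
[... 1475 characters left out ...]
]), np.float64(76.0)] [array([446.8, 332.5]), array([27.3, 45.9]), np.float64(76.8)]
  yellow 340 [513.5 336.8] [array([513.3, 336.6]), array([20.9, 20.9]), np.float64(36.8)] [array([513.5, 336.8]), array([20.7, 21.1]), np.float64(164.4)]
  wood 3605 [627.  287.7] [array([621.5, 289.1]), array([82.5, 63.9]), np.float64(27.7)] [array([626. , 288.1]), array([62.5, 83.4]), np.float64(102.2)]
  boxtop 655 [493.3 346. ] [array([474.1, 337.3]), array([140.7,  88.1]), np.float64(1.1)] [array([486.1, 341.6]), array([ 86.9, 150.1]), np.float64(77.8)]
  boxtop 460 [427.2 307.9] [array([427.1, 306.1]), array([25.5, 53.3]), np.float64(72.3)] [array([426.9, 309. ]), array([23.2, 46.2]), np.float64(72.8)]
```

View pics/m2t.png

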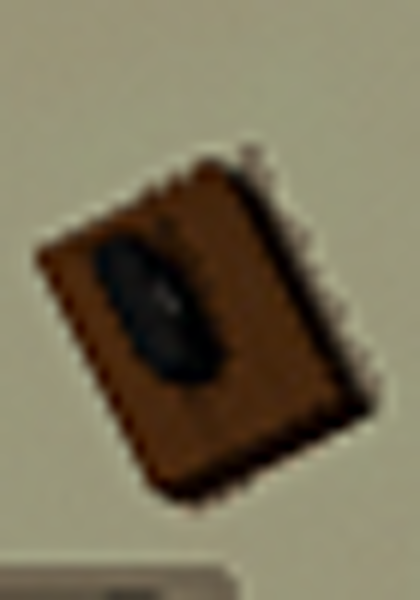

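View pics/m2s.png

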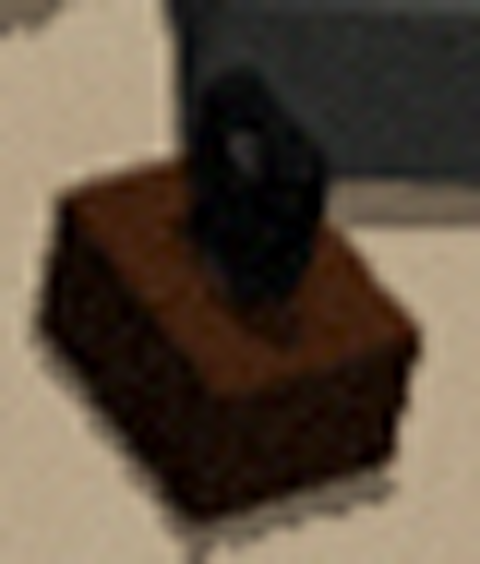

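View pics/m1.png

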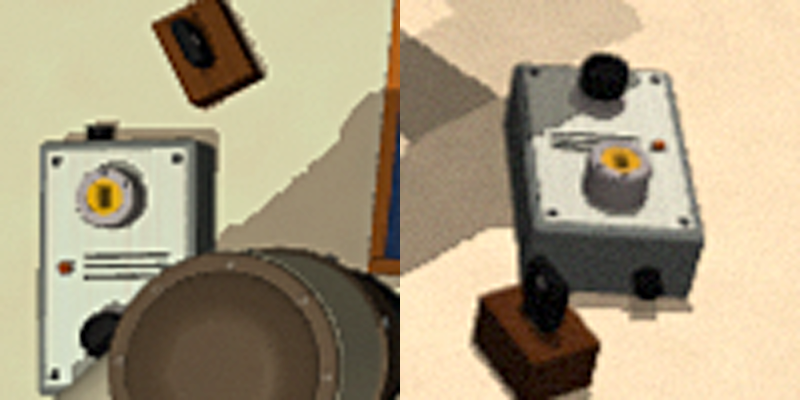

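View pics/full_top.png

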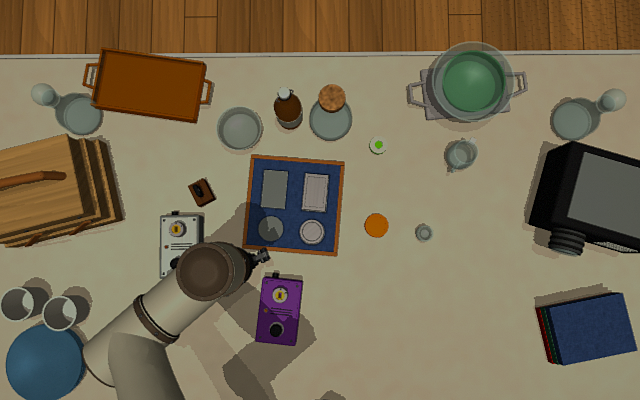

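Run:
```python
from h import *
p=optics.get_image("top"); q=optics.get_image("scene")
f=lambda o,c:(o[0]+(c[0]+.5)/12-.5,o[1]+(c[1]+.5)/12-.5)
T=[px2w(p,f((185,165),c),35)[:2] for c in((40,255),(213,162),(350,395),(163,487))]
S=[px2w(q,f((435,228),c),35)[:2] for c in((65,205),(215,392),(415,335))]
print(np.round(T,1),np.round(S,1))
print("top c",(T[0]+T[2])/2,(T[1]+T[3])/2,"scene c (diag)",(S[0]+S[2])/2)
for c in((160,312),): print("bow top",px2w(p,f((185,165),c),76)[:2])
for c in((258,190),): print("bow scene",px2w(q,f((435,228),c),76)[:2])
s=readout.read_state();print(s["position"],s["ee_rot"])
```

```text
[[619.4 320.2]
 [638.2 285.5]
 [590.8 257. ]
 [572.4 294.4]] [[594.4 262.1]
 [637.7 286.3]
 [619.7 322.2]]
top c [605.09524487 288.60553135] [605.25996886 289.96278111] scene c (diag) [607.05495885 292.16480273]
bow top [602.62419207 284.90536211]
bow scene [627.70342951 288.04625672]
[433.80303527 165.41438432 145.02159981] [ 9.82088335e-01  1.88421075e-01  1.15860284e-05 -1.25624777e-05]
```

Run:
```python
from h import *
p=optics.get_image("top"); q=optics.get_image("scene")
for c in((543,243),(603,308),(550,225)): print("scene",c,[np.round(px2w(q,c,z)[:2]) for z in(0,50,100,150)])
for c in((122,215),(105,135),(100,215)): print("top",c,[np.round(px2w(p,c,z)[:2]) for z in(0,50,100,150)])
```

```text
scene (543, 243) [array([527., 501.]), array([579., 477.]), array([631., 454.]), array([683., 431.])]
scene (603, 308) [array([700., 582.]), array([741., 554.]), array([782., 526.]), array([823., 497.])]
scene (550, 225) [array([464., 529.]), array([520., 504.]), array([576., 479.]), array([631., 454.])]
top (122, 215) [array([552., 493.]), array([548., 472.]), array([544., 451.]), array([541., 430.])]
top (105, 135) [array([754., 543.]), array([742., 520.]), array([730., 496.]), array([717., 473.])]
top (100, 215) [array([552., 548.]), array([548., 525.]), array([544., 501.]), array([541., 478.])]
```

>>> {"fn": "move_arm", "kwargs": {
  "steps": [
    [0,32,23,0,0,0,0.05],
    [0,64,46,0,0,0,0.1],
    [0,96,70,0,0,0,0.1],
    [0,128,93,0,0,0,0.1],
    [0,160,116,0,0,0,0.1]
  ]
}}

```text
clock: 28.88
position: [595.2, 282.3, 144.9]
ee_rot: [0.971, 0.237, -0.0, 0.0]
contact_force: [0.4, 0.3, -0.5]
gripper_width: 42.9
```

>>> {"fn": "move_arm", "kwargs": {
  "steps": [
    [0,12,9,-10,0,0,0],
    [0,12,9,-30,0,0,0],
    [0,12,9,-45,0,0,0],
    [0,12,9,-45,0,0,0],
    [0,12,9,-45,0,0,0]
  ]
}}

```text
clock: 29.3
position: [605.5, 289.9, 99.0]
ee_rot: [0.971, 0.237, -0.001, 0.001]
contact_force: [0.5, -0.1, 0.9]
gripper_width: 42.2
```

```bash
python3 snap.py n1 30
```

```text
[605.5 289.9  99. ] 42.2 [ 0.5 -0.1  0.9] [ 9.714e-01  2.373e-01 -1.100e-03  7.000e-04] 29.3
top [193.1 188.1] crop origin 163 158
scene [458.  228.1] crop origin 427 198
```

View pics/n1.png

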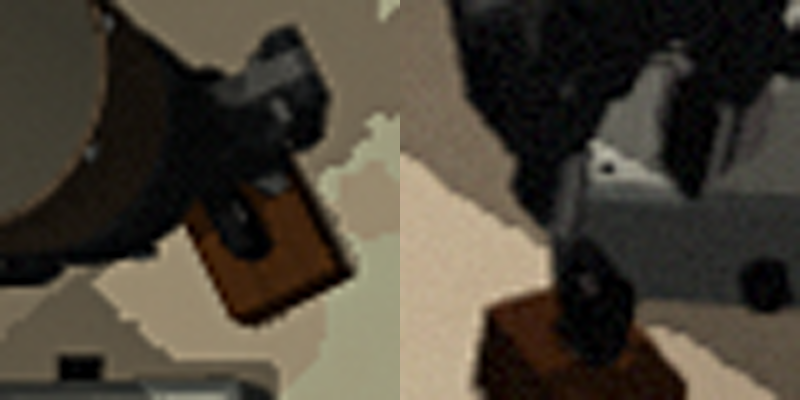

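Run:
```python
from h import *
q=optics.get_image("scene"); p=optics.get_image("top"); s=readout.read_state(); x,y,z=s["position"]; print(s["position"])
for zz in(99,71,56,41): print(zz,np.round((w2px(q,(x,y,zz))-np.array([427,198])+.5)*400/60+[400,0]), np.round((w2px(p,(x,y,zz))-np.array([163,158])+.5)*400/60))
```

```text
[606.49345511 290.74839257 101.81314915]
99 [613. 206.] [202. 201.]
71 [599. 270.] [223. 211.]
56 [591. 303.] [234. 216.]
41 [584. 335.] [245. 222.]
```

>>> {"fn": "move_arm", "kwargs": {
  "steps": [
    [0,0,0,-15,0,0,0],
    [0,0,0,-30,0,0,0],
    [0,0,0,-40,0,0,0],
    [0,0,0,-40,0,0,0],
    [0,0,0,-40,0,0,0]
  ]
}}

```text
clock: 29.92
position: [605.9, 290.3, 60.3]
ee_rot: [0.971, 0.237, -0.0, 0.0]
contact_force: [0.4, 1.1, -0.2]
gripper_width: 42.5
```

```bash
python3 snap.py n2 25
```

```text
[605.9 290.3  60.3] 42.5 [ 0.4  1.1 -0.2] [ 9.714e-01  2.374e-01 -0.000e+00  2.000e-04] 29.9167
top [197.4 190. ] crop origin 172 164
scene [455.3 241.3] crop origin 430 216
```

View pics/n2.png

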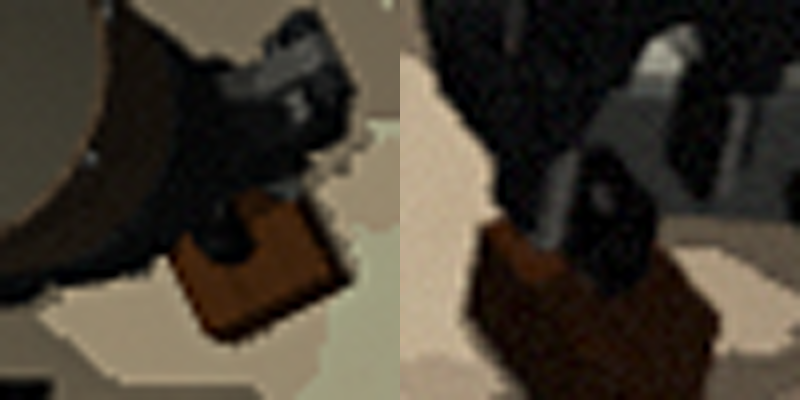

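>>> {"fn": "move_arm", "kwargs": {
  "steps": [
    [0,0,0,-9,0,0,0],
    [0,0,0,-17,0,0,0],
    [0,0,0,-17,0,0,0],
    [0,0,0,-17,0,0,0]
  ]
}}

```text
clock: 30.35
position: [605.3, 290.0, 42.0]
ee_rot: [0.971, 0.237, -0.001, 0.0]
contact_force: [0.7, -0.0, 0.9]
gripper_width: 42.7
```

>>> {"fn": "move_arm", "kwargs": {
  "steps": [
    [-0.5,0,0,0,0,0,0],
    [-0.5,0,0,0,0,0,0],
    [-1,0,0,0,0,0,0],
    [-1,0,0,0,0,0,0],
    [-1,0,0,0,0,0,0]
  ]
}}

```text
clock: 30.77
position: [606.1, 290.6, 43.5]
ee_rot: [0.971, 0.237, 0.0, -0.0]
contact_force: [0.6, -1.5, 0.6]
gripper_width: 8.9
```

>>> {"fn": "move_arm", "kwargs": {
  "steps": [
    [-1,0,0,0,0,0,0],
    [-1,0,0,0,0,0,0]
  ]
}}

```text
clock: 30.93
position: [606.1, 290.6, 43.5]
ee_rot: [0.971, 0.237, 0.0, -0.0]
contact_force: [0.3, 0.6, 1.8]
gripper_width: 8.8
```

>>> {"fn": "move_arm", "kwargs": {
  "steps": [
    [-1,0,0,5,0,0,0],
    [-1,0,0,15,0,0,0],
    [-1,0,0,30,0,0,0],
    [-1,0,0,50,0,0,0],
    [-1,0,0,75,0,0,0]
  ]
}}

```text
clock: 31.35
position: [604.9, 289.7, 117.9]
ee_rot: [0.971, 0.237, -0.002, 0.001]
contact_force: [1.3, -0.8, -1.2]
gripper_width: 8.7
```

>>> {"fn": "move_arm", "kwargs": {
  "steps": [
    [-1,-25,13,0,0,0,-0.12],
    [-1,-50,26,0,0,0,-0.24],
    [-1,-75,38,0,0,0,-0.36],
    [-1,-92,45.5,0,0,0,-0.46],
    [-1,-92,45.5,0,0,0,-0.46]
  ]
}}

```text
clock: 31.77
position: [511.1, 337.0, 119.2]
ee_rot: [1.0, 0.01, -0.0, -0.0]
contact_force: [0.2, 0.1, 0.0]
gripper_width: 9.2
```

>>> {"fn": "move_arm", "kwargs": {
  "steps": [
    [-1,0,0,0,0,0,0],
    [-1,0,0,0,0,0,0],
    [-1,0,0,0,0,0,0]
  ]
}}

```text
clock: 32.02
position: [514.7, 335.6, 118.3]
ee_rot: [1.0, 0.01, 0.0, -0.0]
contact_force: [0.6, 0.1, -0.7]
gripper_width: 9.1
```

```bash
python3 snap.py n3 30
```

```text
[514.7 335.6 118.3] 9.1 [ 0.6  0.1 -0.7] [ 1.0e+00  9.6e-03  2.0e-04 -1.0e-04] 32.0167
top [169.5 227.5] crop origin 139 197
scene [477.9 194.6] crop origin 447 164
```

View pics/n3.png

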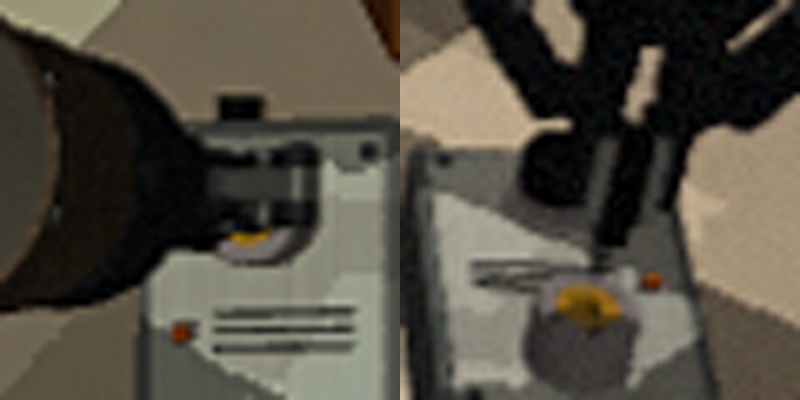

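>>> {"fn": "move_arm", "kwargs": {
  "steps": [
    [-1,0,0,-6,0,0,0],
    [-1,0,0,-12,0,0,0],
    [-1,0,0,-12,0,0,0],
    [-1,0,0,-12,0,0,0]
  ]
}}

```text
clock: 32.45
position: [513.6, 335.3, 105.0]
ee_rot: [1.0, 0.009, -0.001, 0.001]
contact_force: [0.3, -0.4, 0.3]
gripper_width: 8.9
```

Run:
```python
from h import *
q=optics.get_image("scene"); s=readout.read_state(); print(s["position"],s["contact_force"])
t=s["position"]-[0,0,28.5]; print("tip",w2px(q,t),"lock est",w2px(q,(513.7,336.1,74)))
save(q,"n4",(462,190,497,225),16)
for k in("key_tip","lock_mouth"):
    for d in nets.tip_of(k,q)[:3]: print(k,d)
```

```text
[513.78810571 335.60466018 105.46861115] [-0.10088611 -0.61896749  0.2795017 ]
tip [474.41181808 208.50474378] lock est [474.39285727 209.48380217]
key_tip {'uv': [334.7, 214.1], 'conf': 0.74}
key_tip {'uv': [472.2, 209.6], 'conf': 0.53}
lock_mouth {'uv': [477.6, 210.0], 'conf': 0.95}
lock_mouth {'uv': [369.4, 164.6], 'conf': 0.71}
```

View pics/n4.png

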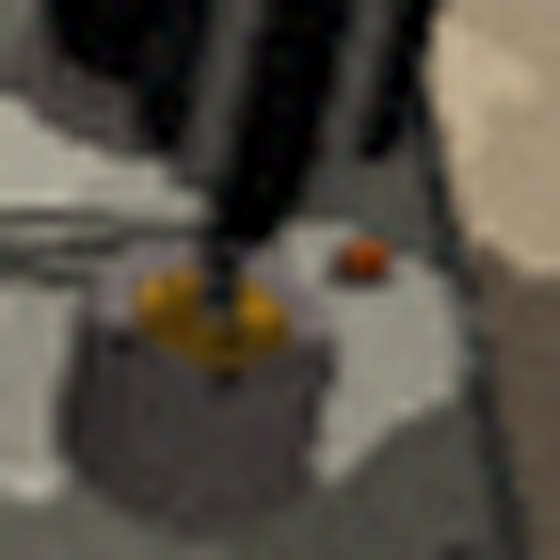

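>>> {"fn": "move_arm", "kwargs": {
  "steps": [
    [-1,0,0,-2,0,0,0],
    [-1,0,0,-4,0,0,0],
    [-1,0,0,-4,0,0,0]
  ]
}}

```text
clock: 32.85
position: [513.5, 335.7, 101.6]
ee_rot: [1.0, 0.01, -0.0, 0.0]
contact_force: [-0.7, 0.1, -0.4]
gripper_width: 9.2
```

>>> {"fn": "move_arm", "kwargs": {
  "steps": [
    [-1,0,0,-1.5,0,0,0],
    [-1,0,0,-3,0,0,0],
    [-1,0,0,-3,0,0,0]
  ]
}}

```text
clock: 33.1
position: [513.6, 335.7, 98.6]
ee_rot: [1.0, 0.01, -0.0, 0.0]
contact_force: [-0.2, 0.2, 0.0]
gripper_width: 9.2
```

>>> {"fn": "move_arm", "kwargs": {
  "steps": [
    [-1,0,0,-1.5,0,0,0],
    [-1,0,0,-3,0,0,0],
    [-1,0,0,-3,0,0,0]
  ]
}}

```text
clock: 33.35
position: [513.7, 335.7, 95.7]
ee_rot: [1.0, 0.01, -0.0, 0.0]
contact_force: [-0.4, -0.0, -0.5]
gripper_width: 9.0
```

>>> {"fn": "move_arm", "kwargs": {
  "steps": [
    [-1,0,0,-2,0,0,0],
    [-1,0,0,-4,0,0,0],
    [-1,0,0,-4,0,0,0]
  ]
}}

```text
clock: 33.6
position: [513.6, 335.6, 91.5]
ee_rot: [1.0, 0.01, -0.0, 0.0]
contact_force: [-0.1, -0.9, -1.0]
gripper_width: 9.0
```

Sliding in cleanly. Down to the shoulder (TCP ≈ 82.5).

>>> {"fn": "move_arm", "kwargs": {
  "steps": [
    [-1,0,0,-2,0,0,0],
    [-1,0,0,-4,0,0,0],
    [-1,0,0,-6,0,0,0],
    [-1,0,0,-6,0,0,0]
  ]
}}

```text
clock: 33.93
position: [513.5, 335.6, 85.4]
ee_rot: [1.0, 0.01, -0.0, 0.0]
contact_force: [-0.6, -0.2, -0.3]
gripper_width: 9.0
```

>>> {"fn": "move_arm", "kwargs": {
  "steps": [
    [-1,0,0,-1.5,0,0,0],
    [-1,0,0,-3,0,0,0],
    [-1,0,0,-4,0,0,0],
    [-1,0,0,-4,0,0,0]
  ]
}}

```text
clock: 34.27
position: [513.9, 335.9, 82.4]
ee_rot: [1.0, 0.01, 0.0, 0.0]
contact_force: [-0.9, 0.2, 2.0]
gripper_width: 8.8
```

>>> {"fn": "move_arm", "kwargs": {
  "steps": [
    [-1,0,0,-1,0,0,0],
    [-1,0,0,-1,0,0,-0.1],
    [-1,0,0,-1,0,0,-0.2],
    [-1,0,0,-1,0,0,-0.3],
    [-1,0,0,-1,0,0,-0.4]
  ]
}}

```text
clock: 34.68
position: [514.2, 335.6, 82.4]
ee_rot: [0.982, -0.191, 0.001, 0.0]
contact_force: [-1.1, -2.7, 7.4]
gripper_width: 8.8
```

```bash
cat > st.py <<'E'
from h import *
s=readout.read_state(); e=s["ee_rot"]
print(np.round(s["position"],1),"F",np.round(s["contact_force"],1),"T",np.round(s["wrist_torque"],2),"w",round(s["gripper_width"],1),"yaw",round(2*np.arctan2(e[1],e[0]),3))
E
python3 st.py
```

```text
[514.2 335.6  82.4] F [-1.1 -2.7  7.4] T [-0.76  0.46  0.12] w 8.8 yaw -0.385
```

>>> {"fn": "move_arm", "kwargs": {
  "steps": [
    [-1,0,0,0,0,0,-0.11],
    [-1,0,0,0,0,0,-0.22],
    [-1,0,0,0,0,0,-0.33],
    [-1,0,0,0,0,0,-0.44],
    [-1,0,0,0,0,0,-0.54]
  ]
}}

```text
clock: 35.1
position: [513.6, 334.8, 82.4]
ee_rot: [0.895, -0.446, 0.0, 0.001]
contact_force: [-2.8, -3.7, 8.0]
gripper_width: 8.7
```

```bash
python3 st.py
```

```text
[513.6 334.8  82.4] F [-2.8 -3.7  8. ] T [-1.07  0.87  0.05] w 8.7 yaw -0.925
```

>>> {"fn": "move_arm", "kwargs": {
  "steps": [
    [-1,0,0,0,0,0,-0.07],
    [-1,0,0,0,0,0,-0.14],
    [-1,0,0,0,0,0,-0.18],
    [-1,0,0,0,0,0,-0.18]
  ]
}}

```text
clock: 35.43
position: [513.4, 334.7, 82.3]
ee_rot: [0.852, -0.523, 0.0, 0.001]
contact_force: [-3.5, -3.4, 9.2]
gripper_width: 9.0
```

```bash
python3 st.py
```

```text
[513.4 334.7  82.3] F [-3.5 -3.4  9.2] T [-1.06  0.95 -0.  ] w 9.0 yaw -1.102
```

>>> {"fn": "move_arm", "kwargs": {
  "steps": [
    [-1,0,0,0,0,0,-0.05],
    [-1,0,0,0,0,0,-0.1],
    [-1,0,0,0,0,0,-0.15],
    [-1,0,0,0,0,0,-0.15]
  ]
}}

```text
clock: 35.77
position: [513.2, 334.5, 82.3]
ee_rot: [0.81, -0.586, 0.0, 0.001]
contact_force: [-3.8, -4.0, 8.7]
gripper_width: 8.9
```

```bash
python3 st.py
```

```text
[513.2 334.5  82.3] F [-3.8 -4.   8.7] T [-1.08  1.1   0.02] w 8.9 yaw -1.252
```

>>> {"fn": "move_arm", "kwargs": {
  "steps": [
    [-1,0,0,0,0,0,-0.05],
    [-1,0,0,0,0,0,-0.1],
    [-1,0,0,0,0,0,-0.1]
  ]
}}

```text
clock: 36.02
position: [513.0, 334.6, 82.3]
ee_rot: [0.78, -0.626, 0.0, 0.002]
contact_force: [-3.4, -3.5, 9.5]
gripper_width: 9.3
```

```bash
python3 st.py
```

```text
[513.  334.6  82.3] F [-3.4 -3.5  9.5] T [-1.05  1.3   0.05] w 9.3 yaw -1.352
```

>>> {"fn": "move_arm", "kwargs": {
  "steps": [
    [-1,0,0,0,0,0,-0.05],
    [-1,0,0,0,0,0,-0.08],
    [-1,0,0,0,0,0,-0.08]
  ]
}}

```text
clock: 36.27
position: [512.8, 334.7, 82.3]
ee_rot: [0.755, -0.656, 0.0, 0.002]
contact_force: [-4.6, -2.1, 9.9]
gripper_width: 9.1
```

```bash
python3 st.py; python3 snap.py n5 25
```

```text
[512.8 334.7  82.3] F [-4.6 -2.1  9.9] T [-0.86  1.54  0.25] w 9.1 yaw -1.431
[512.8 334.7  82.3] 9.1 [-4.6 -2.1  9.9] [ 7.548e-01 -6.559e-01  1.000e-04  1.600e-03] 36.2667
top [174.9 229.1] crop origin 149 204
scene [474.4 206.4] crop origin 449 181
```

View pics/n5.png

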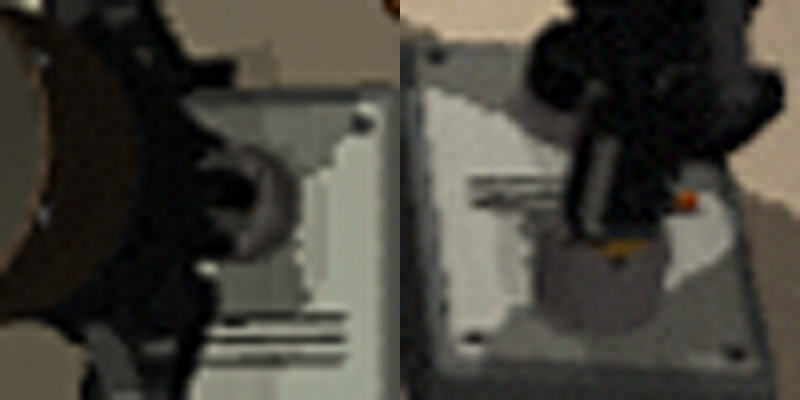

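>>> {"fn": "move_arm", "kwargs": {
  "steps": [
    [-1,0,0,0,0,0,0.12],
    [-1,0,0,0,0,0,0.24],
    [-1,0,0,0,0,0,0.36],
    [-1,0,0,0,0,0,0.48],
    [-1,0,0,0,0,0,0.6]
  ]
}}

```text
clock: 36.78
position: [514.0, 335.1, 82.4]
ee_rot: [0.916, -0.401, 0.0, 0.001]
contact_force: [-1.1, -3.5, 7.0]
gripper_width: 8.7
```

>>> {"fn": "move_arm", "kwargs": {
  "steps": [
    [-1,0,0,0,0,0,0.12],
    [-1,0,0,0,0,0,0.24],
    [-1,0,0,0,0,0,0.36],
    [-1,0,0,0,0,0,0.48],
    [-1,0,0,0,0,0,0.6]
  ]
}}

```text
clock: 37.2
position: [514.4, 335.5, 82.4]
ee_rot: [0.994, -0.112, 0.001, -0.0]
contact_force: [-1.0, -2.5, 5.7]
gripper_width: 9.4
```

```bash
python3 st.py
```

```text
[514.4 335.5  82.4] F [-1.  -2.5  5.7] T [-0.6   0.27 -0.04] w 9.4 yaw -0.225
```

>>> {"fn": "move_arm", "kwargs": {
  "steps": [
    [-1,0,0,0,0,0,0.12],
    [-1,0,0,0,0,0,0.24],
    [-1,0,0,0,0,0,0.35],
    [-1,0,0,0,0,0,0.35]
  ]
}}

```text
clock: 37.53
position: [514.5, 336.2, 82.4]
ee_rot: [0.998, 0.062, 0.001, -0.0]
contact_force: [-1.6, -0.8, 5.8]
gripper_width: 9.1
```

```bash
python3 st.py
```

```text
[514.5 336.2  82.4] F [-1.6 -0.8  5.8] T [-0.29  0.24  0.  ] w 9.1 yaw 0.123
```

>>> {"fn": "move_arm", "kwargs": {
  "steps": [
    [-1,0,0,0,0,0,0.07],
    [-1,0,0,0,0,0,0.14],
    [-1,0,0,0,0,0,0.2],
    [-1,0,0,0,0,0,0.2]
  ]
}}

```text
clock: 37.87
position: [514.5, 336.5, 82.4]
ee_rot: [0.987, 0.16, 0.001, -0.001]
contact_force: [-0.7, -0.6, 6.8]
gripper_width: 9.1
```

```bash
python3 st.py
```

```text
[514.5 336.5  82.4] F [-0.7 -0.6  6.8] T [-0.04  0.36 -0.02] w 9.1 yaw 0.322
```

>>> {"fn": "move_arm", "kwargs": {
  "steps": [
    [-1,0,0,0,0,0,0.05],
    [-1,0,0,0,0,0,0.1],
    [-1,0,0,0,0,0,0.1]
  ]
}}

```text
clock: 38.12
position: [514.7, 336.6, 82.4]
ee_rot: [0.978, 0.209, 0.001, -0.001]
contact_force: [-1.5, 0.3, 5.9]
gripper_width: 9.1
```

```bash
python3 st.py
```

```text
[514.7 336.6  82.4] F [-1.5  0.3  5.9] T [ 0.03  0.26 -0.19] w 9.1 yaw 0.42
```

>>> {"fn": "move_arm", "kwargs": {
  "steps": [
    [-1,0,0,0,0,0,-0.1],
    [-1,0,0,0,0,0,-0.2],
    [-1,0,0,1,0,0,-0.33],
    [-1,0,0,1,0,0,-0.33]
  ]
}}

```text
clock: 38.45
position: [514.1, 336.1, 82.4]
ee_rot: [0.999, 0.043, 0.0, -0.0]
contact_force: [-0.5, -0.6, 2.6]
gripper_width: 8.7
```

```bash
python3 st.py
```

```text
[514.1 336.1  82.4] F [-0.5 -0.6  2.6] T [0.06 0.17 0.01] w 8.7 yaw 0.087
```

>>> {"fn": "move_arm", "kwargs": {
  "steps": [
    [-1,0,0,4,0,0,0],
    [-1,0,0,8,0,0,0],
    [-1,0,0,12,0,0,0],
    [-1,0,0,16,0,0,0],
    [-1,0,0,20,0,0,0]
  ]
}}

```text
clock: 38.87
position: [513.8, 335.9, 102.4]
ee_rot: [0.999, 0.045, 0.0, -0.0]
contact_force: [0.0, -0.2, -0.1]
gripper_width: 8.8
```

>>> {"fn": "move_arm", "kwargs": {
  "steps": [
    [-1,0,0,5,0,0,0],
    [-1,0,0,12,0,0,0],
    [-1,0,0,20,0,0,0],
    [-1,0,0,20,0,0,0]
  ]
}}

```text
clock: 39.2
position: [514.8, 336.7, 124.4]
ee_rot: [0.999, 0.045, 0.002, -0.001]
contact_force: [0.2, 0.9, -0.2]
gripper_width: 8.9
```

```bash
python3 st.py; python3 snap.py n6 25
```

```text
[514.8 336.7 124.4] F [ 0.2  0.9 -0.2] T [ 0.05  0.   -0.04] w 8.9 yaw 0.09
[514.8 336.7 124.4] 8.9 [ 0.2  0.9 -0.2] [ 0.999   0.0449  0.0016 -0.0012] 39.2
top [168.1 227.3] crop origin 143 202
scene [479.  192.5] crop origin 453 167
```

View pics/n6.png

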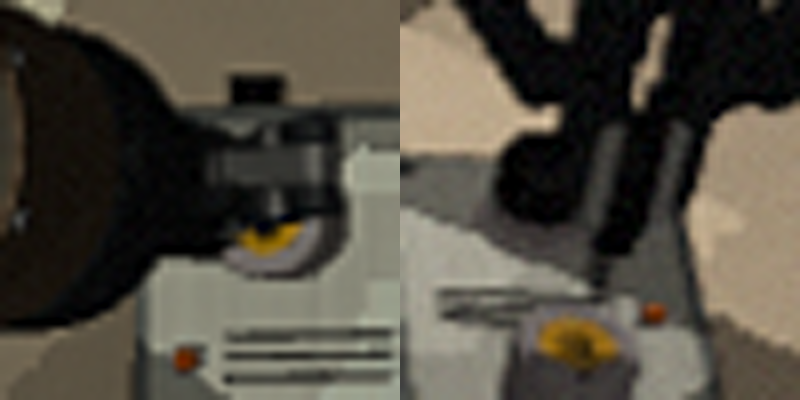

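>>> {"fn": "move_arm", "kwargs": {
  "steps": [
    [-1,23,-11,0,0,0,0.1],
    [-1,46,-23,0,0,0,0.2],
    [-1,69,-34,0,0,0,0.3],
    [-1,91.5,-45.5,0,0,0,0.389],
    [-1,91.5,-45.5,0,0,0,0.389]
  ]
}}

```text
clock: 39.72
position: [608.4, 288.2, 121.1]
ee_rot: [0.972, 0.236, 0.0, 0.0]
contact_force: [0.6, -0.3, -0.4]
gripper_width: 8.9
```

>>> {"fn": "move_arm", "kwargs": {
  "steps": [
    [-1,0,0,-20,0,0,0],
    [-1,0,0,-40,0,0,0],
    [-1,0,0,-50,0,0,0],
    [-1,0,0,-50,0,0,0],
    [-1,0,0,-50,0,0,0]
  ]
}}

```text
clock: 40.13
position: [605.0, 290.3, 71.6]
ee_rot: [0.972, 0.237, -0.001, 0.0]
contact_force: [0.2, -0.6, -0.5]
gripper_width: 9.1
```

```bash
python3 st.py; python3 snap.py n7 25
```

```text
[605.  290.3  71.6] F [ 0.2 -0.6 -0.5] T [ 0.07 -0.04 -0.02] w 9.1 yaw 0.479
[605.  290.3  71.6] 9.1 [ 0.2 -0.6 -0.5] [ 9.715e-01  2.370e-01 -6.000e-04  5.000e-04] 40.1333
top [196.1 189.8] crop origin 171 164
scene [456.1 237.3] crop origin 431 212
```

View pics/n7.png

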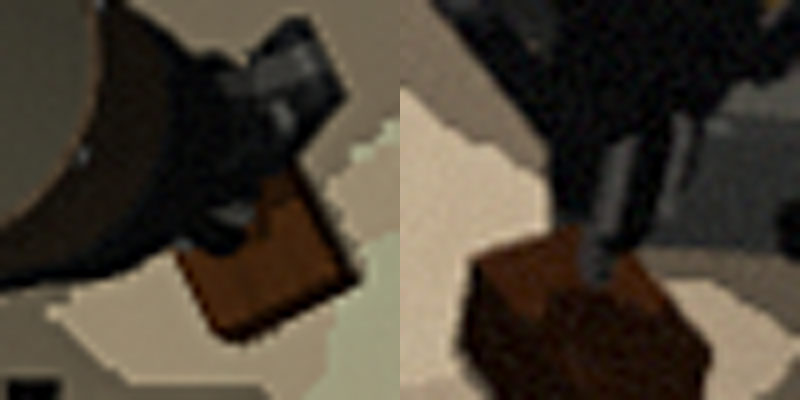

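>>> {"fn": "move_arm", "kwargs": {
  "steps": [
    [-1,0,0,0,0,0,0],
    [-1,0,0,0,0,0,0]
  ]
}}

```text
clock: 40.4
position: [605.8, 290.9, 73.3]
ee_rot: [0.972, 0.237, 0.001, -0.0]
contact_force: [-0.3, -0.1, -0.5]
gripper_width: 9.1
```

>>> {"fn": "move_arm", "kwargs": {
  "steps": [
    [-1,0,0,-3,0,0,0],
    [-1,0,0,-6,0,0,0],
    [-1,0,0,-9,0,0,0],
    [-1,0,0,-10,0,0,0],
    [-1,0,0,-10,0,0,0]
  ]
}}

```text
clock: 40.82
position: [605.0, 290.1, 61.3]
ee_rot: [0.972, 0.237, -0.001, 0.0]
contact_force: [0.6, -0.4, -0.6]
gripper_width: 9.4
```

>>> {"fn": "move_arm", "kwargs": {
  "steps": [
    [-1,0.5,0,-3,0,0,0],
    [-1,0.5,0,-6,0,0,0],
    [-1,0.5,0,-9,0,0,0],
    [-1,0.5,0,-12,0,0,0],
    [-1,0.5,0,-12,0,0,0]
  ]
}}

```text
clock: 41.23
position: [605.4, 290.2, 49.1]
ee_rot: [0.972, 0.237, -0.001, 0.0]
contact_force: [-0.2, 0.7, -0.8]
gripper_width: 8.9
```

>>> {"fn": "move_arm", "kwargs": {
  "steps": [
    [-1,0,0,-2,0,0,0],
    [-1,0,0,-4,0,0,0],
    [-1,0,0,-6,0,0,0],
    [-1,0,0,-6,0,0,0]
  ]
}}

```text
clock: 41.57
position: [605.7, 290.3, 43.6]
ee_rot: [0.972, 0.237, -0.0, 0.0]
contact_force: [-0.7, 0.2, -0.5]
gripper_width: 9.0
```

```bash
python3 st.py
```

```text
[605.7 290.3  43.6] F [-0.7  0.2 -0.5] T [ 0.15  0.05 -0.04] w 9.0 yaw 0.478
```

>>> {"fn": "move_arm", "kwargs": {
  "steps": [
    [-1,0,0,-1,0,0,0],
    [-1,0,0,-2,0,0,0],
    [-1,0,0,-2,0,0,0],
    [-1,0,0,-2,0,0,0]
  ]
}}

```text
clock: 41.9
position: [605.8, 290.4, 43.4]
ee_rot: [0.972, 0.237, 0.0, 0.0]
contact_force: [-2.3, 0.6, 5.3]
gripper_width: 8.8
```

Seated on the shoulder (5 N at the same height it was taken). Release and retreat.

>>> {"fn": "move_arm", "kwargs": {
  "steps": [
    [-0.2,0,0,1,0,0,0],
    [0,0,0,1,0,0,0],
    [0,0,0,1,0,0,0],
    [0,0,0,1,0,0,0]
  ]
}}

```text
clock: 42.23
position: [605.8, 290.3, 42.8]
ee_rot: [0.972, 0.237, -0.0, 0.0]
contact_force: [-0.4, -0.3, 0.7]
gripper_width: 43.2
```

>>> {"fn": "move_arm", "kwargs": {
  "steps": [
    [0,0,0,20,0,0,0],
    [0,0,0,50,0,0,0],
    [0,0,0,85,0,0,0],
    [0,-30,-20,95,0,0,0],
    [0,-60,-40,95,0,0,0]
  ]
}}

```text
clock: 42.65
position: [548.2, 252.0, 141.5]
ee_rot: [0.971, 0.237, 0.004, -0.001]
contact_force: [-0.0, -0.1, 0.3]
gripper_width: 42.8
```

>>> {"fn": "move_arm", "kwargs": {
  "steps": [
    [0,-36,0,5,0,0,0],
    [0,-72,0,10,0,0,0],
    [0,-108,0,10,0,0,0],
    [0,-144,0,10,0,0,0],
    [0,-180,0,10,0,0,0]
  ]
}}

```text
clock: 43.07
position: [364.4, 249.9, 148.0]
ee_rot: [0.972, 0.236, 0.0, -0.0]
contact_force: [-0.3, 0.5, 1.0]
gripper_width: 42.5
```

```bash
python3 st.py; python3 snap2.py z1 150 180 420 170 100; python3 snap2.py z2 240 150 290 185 110
python3 - <<'E'
from h import *
p=optics.get_image("top"); save(p,"zt")
save(p,"zlock",(163,210,193,240),18)
E
```

```text
[364.4 249.9 148. ] F [-0.3  0.5  1. ] T [ 0.12  0.1  -0.05] w 42.5 yaw 0.477
43.1667 [361.6 248.7 147.9] [-0.4  0.6 -0.1] 42.628632749854404
43.2667 [365.5 250.8 148.6] [ 0.4 -0.3 -0. ] 42.937631202160496
```

View pics/z1.png

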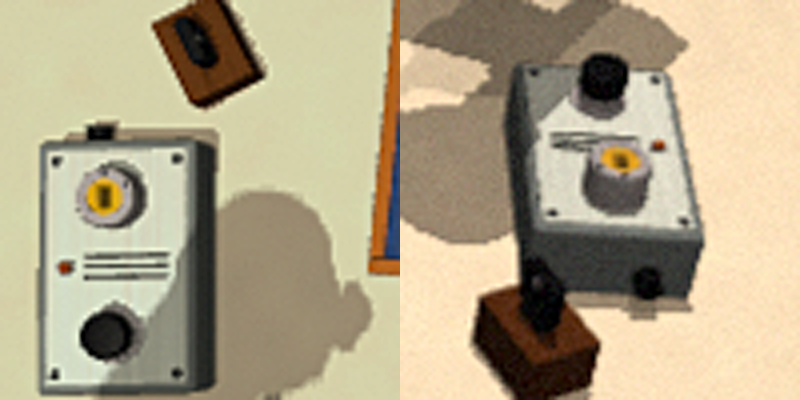

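View pics/z2.png

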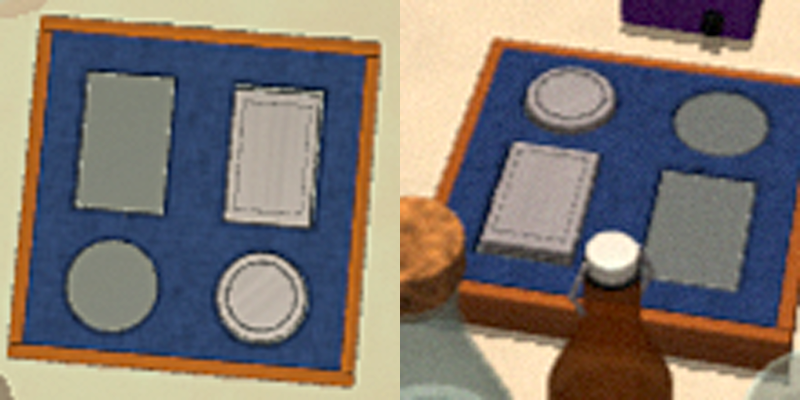

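View pics/zt.png

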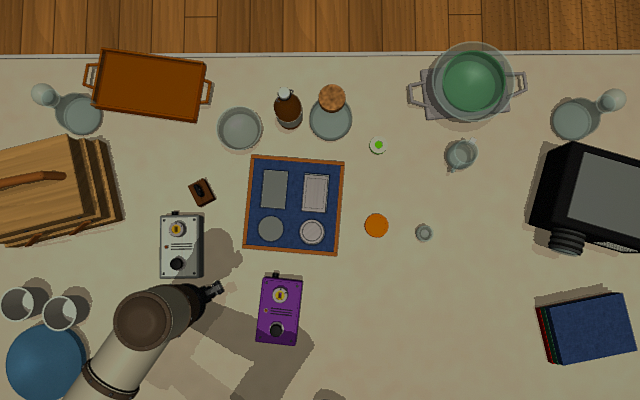

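View pics/zlock.png

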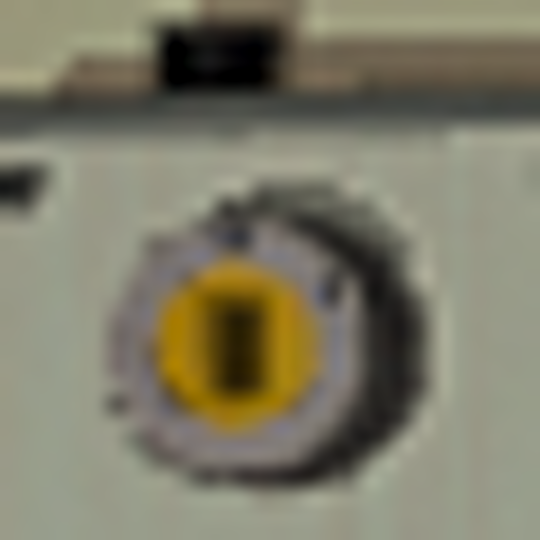

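Run:
```python
from h import *
import cv2
p=optics.get_image("top"); q=optics.get_image("scene")
A=cv2.resize(np.array(p["frame"])[165:220,290:345],(400,400),interpolation=cv2.INTER_CUBIC)
B=cv2.resize(np.array(q["frame"])[210:265,305:360],(400,400),interpolation=cv2.INTER_CUBIC)
n=np.clip(np.hstack([A,B])*1.4,0,255).astype(np.uint8); cv2.imwrite("pics/z3.png",n)
k=cv2.imread("pics/k9.png") # 110px ->400
s=400/110
a=k[int(15*s):int(70*s),int(50*s):int(105*s)]; b=k[int(25*s):int(80*s),400+int(15*s):400+int(70*s)]
cv2.imwrite("pics/z3o.png",np.hstack([cv2.resize(a,(400,400),interpolation=cv2.INTER_CUBIC),cv2.resize(b,(400,400),interpolation=cv2.INTER_CUBIC)]))
```

```text
(no output)
```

View pics/z3.png

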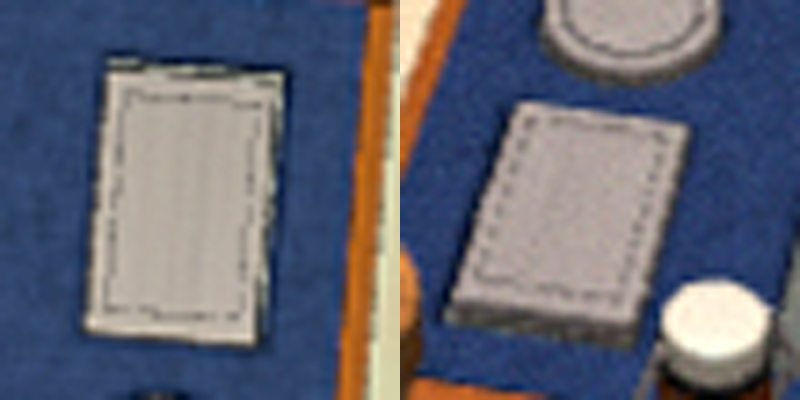

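View pics/z3o.png

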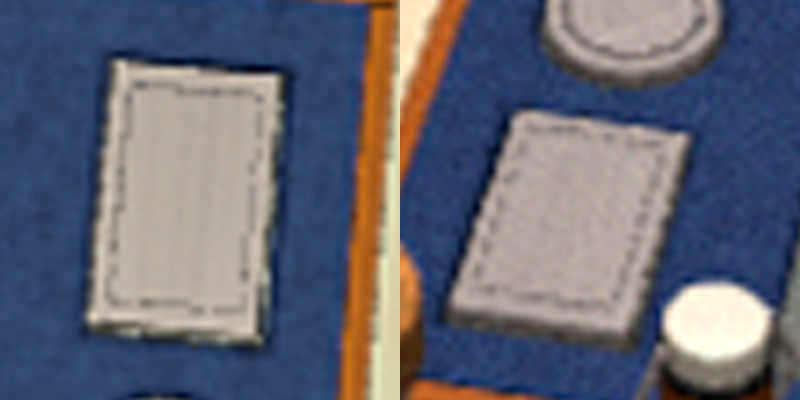

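Run:
```python
import cv2,numpy as np
L=[]
for f in("full_top","zt"):
    a=cv2.imread(f"pics/{f}.png")[165:220,290:345]; L.append(cv2.resize(a,(400,400),interpolation=cv2.INTER_CUBIC))
cv2.imwrite("pics/z4.png",np.clip(np.hstack(L)*1.4,0,255).astype(np.uint8))
L=[]
for f in("full_scene","g_scene"):
    a=cv2.imread(f"pics/{f}.png")[210:265,305:360]; L.append(cv2.resize(a,(400,400),interpolation=cv2.INTER_CUBIC))
cv2.imwrite("pics/z5.png",np.clip(np.hstack(L)*1.4,0,255).astype(np.uint8))
```

```text
(no output)
```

View pics/z4.png

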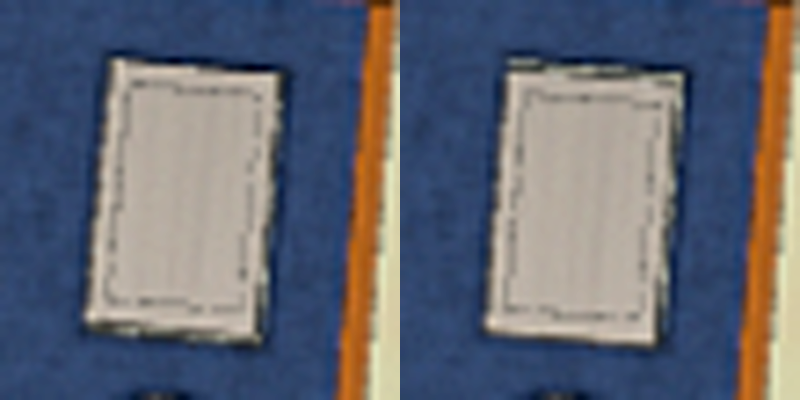

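View pics/z5.png

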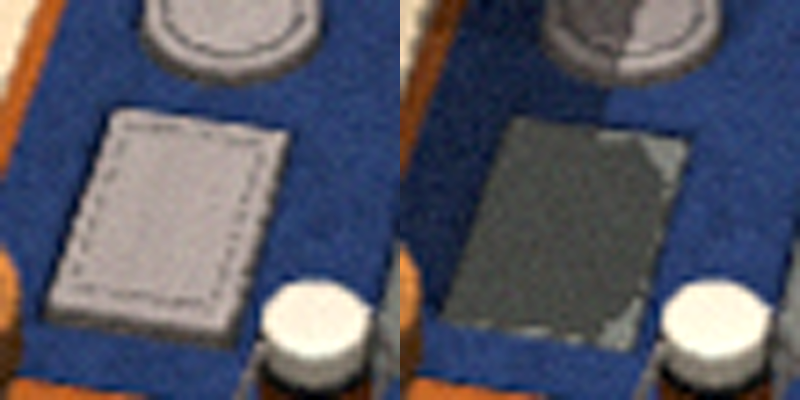

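>>> {"fn": "move_arm", "kwargs": {
  "steps": [
    [-1,28,-28,0,0,0,-0.1],
    [-1,56,-56,0,0,0,-0.2],
    [-1,84,-84,0,0,0,-0.3],
    [-1,112,-112,0,0,0,-0.4],
    [-1,140,-140,0,0,0,-0.5]
  ]
}}

```text
clock: 43.83
position: [508.0, 108.4, 147.6]
ee_rot: [1.0, -0.014, -0.0, 0.0]
contact_force: [-0.2, 0.7, 0.7]
gripper_width: 0.0
```

>>> {"fn": "move_arm", "kwargs": {
  "steps": [
    [-1,28,-28,0,0,0,-0.06],
    [-1,56,-56,0,0,0,-0.06],
    [-1,84,-84,-20,0,0,-0.06],
    [-1,98,-97,-50,0,0,-0.06],
    [-1,98,-97,-70,0,0,-0.06]
  ]
}}

```text
clock: 44.25
position: [606.7, 9.1, 74.7]
ee_rot: [0.999, -0.044, -0.0, 0.0]
contact_force: [0.0, 1.6, -0.9]
gripper_width: 0.1
```

>>> {"fn": "move_arm", "kwargs": {
  "steps": [
    [-1,0,0,0,0,0,0],
    [-1,0,0,0,0,0,0],
    [-1,0,0,0,0,0,0]
  ]
}}

```text
clock: 44.5
position: [604.8, 13.3, 78.9]
ee_rot: [0.999, -0.041, 0.001, 0.0]
contact_force: [0.0, -0.3, -0.1]
gripper_width: -0.3
```

```bash
python3 st.py; python3 snap2.py z6 290 165 305 210 55
```

```text
[604.8  13.3  78.9] F [ 0.  -0.3 -0.1] T [ 0.03 -0.01 -0.03] w -0.3 yaw -0.081
44.6 [604.9  14.1  80. ] [-0.4 -0.2  0.1] 0.11454387291049017
```

View pics/z6.png

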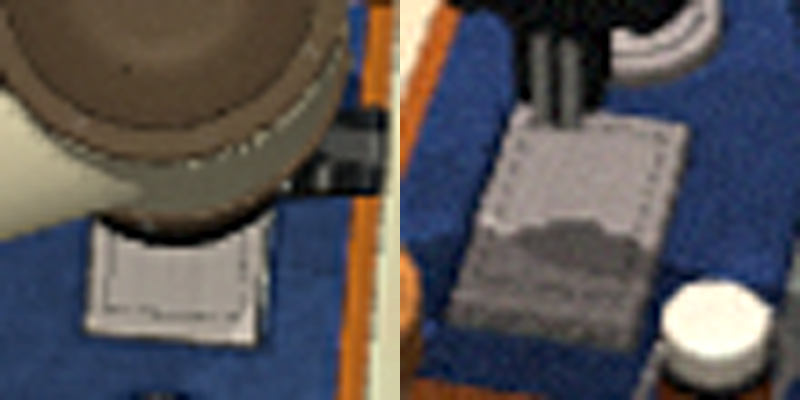

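Press in small steps to find the contact height.

>>> {"fn": "move_arm", "kwargs": {
  "steps": [
    [-1,-1,0,-15,0,0,0],
    [-1,-1,0,-30,0,0,0],
    [-1,-1,0,-38,0,0,0],
    [-1,-1,0,-38,0,0,0],
    [-1,-1,0,-38,0,0,0]
  ]
}}

```text
clock: 45.02
position: [603.2, 13.8, 40.9]
ee_rot: [0.999, -0.04, 0.001, -0.0]
contact_force: [-0.2, 0.5, 0.2]
gripper_width: 0.3
```

>>> {"fn": "move_arm", "kwargs": {
  "steps": [
    [-1,0,0,-1,0,0,0],
    [-1,0,0,-1,0,0,0],
    [-1,0,0,-1,0,0,0]
  ]
}}

```text
clock: 45.27
position: [603.3, 13.6, 39.9]
ee_rot: [0.999, -0.041, 0.001, -0.0]
contact_force: [0.2, 0.2, 0.8]
gripper_width: -0.2
```

>>> {"fn": "move_arm", "kwargs": {
  "steps": [
    [-1,0,0,-1,0,0,0],
    [-1,0,0,-1,0,0,0],
    [-1,0,0,-1,0,0,0]
  ]
}}

```text
clock: 45.52
position: [602.8, 13.3, 38.1]
ee_rot: [0.999, -0.041, 0.0, 0.0]
contact_force: [-0.5, 0.0, 0.3]
gripper_width: -0.3
```

>>> {"fn": "move_arm", "kwargs": {
  "steps": [
    [-1,0,0,-1,0,0,0],
    [-1,0,0,-1,0,0,0],
    [-1,0,0,-1,0,0,0]
  ]
}}

```text
clock: 45.77
position: [602.7, 13.3, 36.9]
ee_rot: [0.999, -0.041, -0.0, 0.0]
contact_force: [0.1, -0.4, 0.9]
gripper_width: -0.3
```

>>> {"fn": "move_arm", "kwargs": {
  "steps": [
    [-1,0,0,-1,0,0,0],
    [-1,0,0,-1,0,0,0],
    [-1,0,0,-1,0,0,0]
  ]
}}

```text
clock: 46.02
position: [602.8, 13.3, 35.9]
ee_rot: [0.999, -0.041, -0.0, 0.0]
contact_force: [-0.1, 0.2, -0.1]
gripper_width: -0.1
```

>>> {"fn": "move_arm", "kwargs": {
  "steps": [
    [-1,0,0,-1,0,0,0],
    [-1,0,0,-1,0,0,0],
    [-1,0,0,-1,0,0,0]
  ]
}}

```text
clock: 46.27
position: [602.8, 13.4, 34.9]
ee_rot: [0.999, -0.041, -0.0, 0.0]
contact_force: [0.5, -0.7, 0.5]
gripper_width: 0.2
```

>>> {"fn": "move_arm", "kwargs": {
  "steps": [
    [-1,0,0,-1,0,0,0],
    [-1,0,0,-2,0,0,0],
    [-1,0,0,-2,0,0,0]
  ]
}}

```text
clock: 46.52
position: [603.0, 13.4, 34.1]
ee_rot: [0.999, -0.041, 0.0, 0.0]
contact_force: [-2.5, 0.2, 4.9]
gripper_width: 0.0
```

>>> {"fn": "move_arm", "kwargs": {
  "steps": [
    [-1,0,0,-2,0,0,0],
    [-1,0,0,-4,0,0,0],
    [-1,0,0,-4,0,0,0]
  ]
}}

```text
clock: 46.77
position: [603.1, 13.4, 33.6]
ee_rot: [0.999, -0.04, 0.001, 0.001]
contact_force: [-8.9, 0.6, 24.1]
gripper_width: -0.5
```

>>> {"fn": "move_arm", "kwargs": {
  "steps": [
    [-1,0,0,6,0,0,0],
    [-1,0,0,25,0,0,0],
    [-1,-15,30,50,0,0,0],
    [-1,-35,60,75,0,0,0],
    [-1,-55,90,90,0,0,0]
  ]
}}

```text
clock: 47.18
position: [548.4, 104.0, 120.9]
ee_rot: [0.999, -0.042, 0.001, -0.0]
contact_force: [0.4, 1.5, 0.9]
gripper_width: -0.1
```

>>> {"fn": "move_arm", "kwargs": {
  "steps": [
    [-1,-25,30,8,0,0,0],
    [-1,-50,60,16,0,0,0],
    [-1,-75,90,24,0,0,0],
    [-1,-100,120,24,0,0,0],
    [-1,-125,140,24,0,0,0]
  ]
}}

```text
clock: 47.6
position: [422.0, 245.8, 143.9]
ee_rot: [0.999, -0.04, 0.001, -0.001]
contact_force: [0.6, 0.8, -0.7]
gripper_width: -0.2
```

```bash
python3 st.py; python3 snap2.py z7 290 165 305 210 55;  python3 snap2.py z8 240 150 290 185 110
python3 - <<'E'
from h import *
p=optics.get_image("top"); save(p,"ztop2")
E
```

```text
[422.  245.8 143.9] F [ 0.6  0.8 -0.7] T [ 0.06 -0.03 -0.02] w -0.2 yaw -0.08
47.7 [420.2 245.6 143.4] [ 0.5  0.2 -0.9] -0.0021140010785909444
47.8 [422.3 244.  143.3] [-0.4  1.3 -0.5] 0.43070942132936785
```

View pics/z7.png

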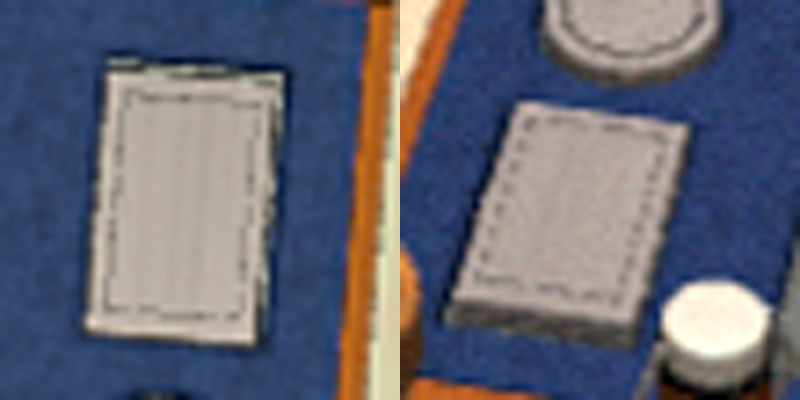

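View pics/z8.png

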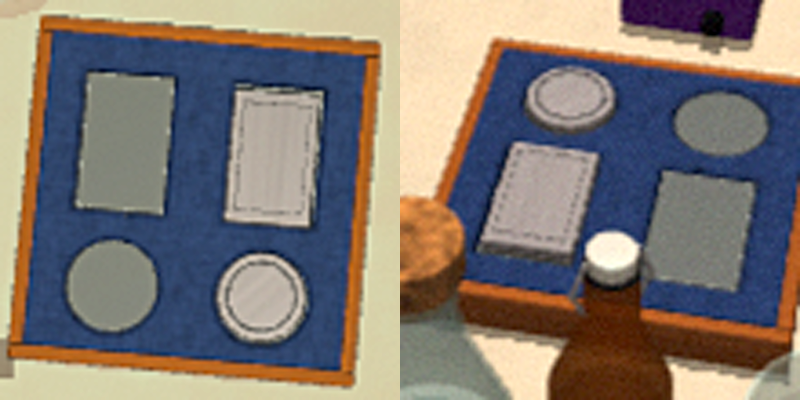

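View pics/ztop2.png

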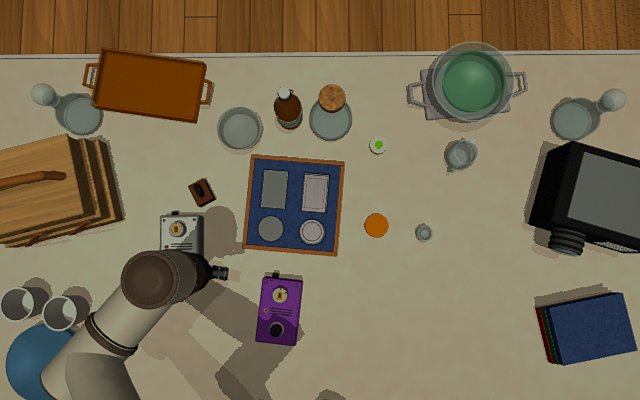

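```bash
python3 -c "
from h import *
print(workorder.job_done())"
```

```text
the job is handed in; nothing more can be done
None
```

The job is done and handed in at about 48 s of the 210 s allowed. Only two of the goods were there: one card case and one compact.

**Sequence**
- **Knob out:** I pulled the grey box's knob out to its stop; an extra pull gave about 18 N with no further travel.
- **Goods bedded:** I laid the compact in a round well and the case in an oblong well and pressed each down. Pressed with 23–26 N, the fingers stopped at 34.6 mm on the compact (35 is home) and 33.7 mm on the case (34 is home).
- **Knob home:** I pushed it back until the fingers stopped at 77.9 mm (78 is home).
- **Alarm set:** The key went fully into the switch. I turned it clockwise until the torque rose at the stop, then back until it rose at the home stop, and withdrew it. It is back in its block, resting on its shoulder at the height it was taken from.

**Last checks**
- **Knocked case:** While I was using the key, the case had slid a few millimetres within its well. I pressed it again; it stopped at 33.6 mm with 24 N, the same as before, so it reads as home and level. I did this with the knob already home and the alarm already set, and did not repeat those steps.
- **Compact:** It looks unchanged in the pictures; I did not press it a second time.
- **Everything else:** The keyway slot shows at home, the knob is down and the key is in its block. The glassware and both look-alikes stand where they were, and the gripper touches nothing.

The turning angle itself could not be read, because the key has play in the slot. Reaching both stops is judged from the torque, about 0.25 N m at the stop and 0.19 N m at home, against 0.05 N m of friction.

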